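# Third hand at the clamp stand: hold the micrometer against the fixed jaw

## Robot

A 7-joint arm with a two-finger parallel gripper is mounted at the origin on the work surface. World frame = base frame: x ahead of the robot, y to its left, z up, the work surface at z = 0. Lengths are in m, angles in rad, forces in N, time in s.
With the tool pointing down it reaches from about 0.425 to 0.95 m from the base axis. Payload 4.7 kg.
Tool frame: the origin (TCP) lies on the centre line of the jaws, within the pads' length; the fingertips stand robot.nose_length ahead of it and the grasp point (between the pads) lies 8 mm behind it (robot.nose_length is the distance from the TCP to the fingertips, in m); z points along the fingers, x is the direction in which the jaws open and shut, and the axes are right-handed (so a half turn about z gives the same grasp; the last joint's range is limited). The gripper opens to 85 mm and grips with 20 to 120 N. Pads are 22 mm wide; open, the fingers measure 114 mm over their backs; the gripper's body (76 mm by 85 mm) begins 54 mm behind the grasp point. The pads swing forward as they close: fully open they stand 13 mm farther back than shut.
Start: joints at [-1.149, 0.469, -0.049, 1.532, 0.024, 1.141, -0.082], TCP at [0.294, 0.608, 0.212] pointing down, gripper open.
Joint ranges: [-2.59, 2.59], [-0.33, 1.99], [-1.39, 1.29], [0.1, 2.45], [-1.04, 4.18], [0.21, 1.99], [-2.66, 2.66]. Speed limits (rad/s): [2.57, 2.57, 3.14, 3.14, 3.14, 3.14, 3.14].

## Interface

Orientations are given as [roll, pitch, yaw] about the fixed x, y, z axes, in that order (R = Rz(yaw) Ry(pitch) Rx(roll)).
In Python, from plant import robot gives the robot as it stands. Calls block until the motion is done:
- robot.goto(position, orientation): joint-space move of the TCP to a pose.
- robot.move_straight(position, vel=0.15, attitude=None, contact_N=None): straight line of the TCP; attitude=None keeps the orientation; vel is the mean speed in m/s. With contact_N (N) it stops when the force on the tool has changed by that much, and returns True; else False.
- robot.move_joints(angles): joint-space move.
- robot.grip(opening, strength=None): opening from 0.0 (shut) to 1.0 (fully open); strength is the grip in N (None keeps the last); returns when the fingers have stopped.
- robot.sleep(seconds).
- robot.inverse_kinematics(position, orientation): joint angles nearest the present ones, or None.
- robot.sense(): the state.
- robot.grab_frame(name): name is "scene" or "top" or "wrist"; returns a dict with "image" (480x640x3 uint8, red, green, blue), "range_z" (480x640 float32, m along the optical axis (not along the pixel's ray), 0 where there is no reading), "fx", "fy", "cx", "cy" (pixels), "R" (3x3) and "t" (3): a world point X has camera coordinates R X + t. Camera axes: x right, y down, z forward; pixel columns grow to the right and rows downward; lengths in m; the calibration is good to about 2 mm. The wrist camera is an equidistant fisheye: a pixel r from the principal point sees the ray r / f radians off the axis. A picture is of the moment at which its call begins.
A pose or a line that the arm cannot do raises robot.IKError and nothing moves.
- robot.close_job(): hands the job in, once; it reports no verdict.
The state is a dict: "t": time; "joint_pos": joint angles; "joint_velocities": joint speeds; "effort": joint torques, N m; "tcp_pos": TCP position; "tcp_rot": TCP orientation; "wrist_force": force on the tool from outside, world axes, zero at the start; "torque": the same for the moment, N m; "opening": opening from 0.0 (shut) to 1.0 (fully open).
Only numpy, scipy, OpenCV 4.12 (cv2) and the standard library are available. Lean on these libraries where they do the work, as an engineer would, in place of code of your own. Each camera call takes 0.05 s, during which the arm holds its last target.

## Task

Lift the larger of the two micrometers out of the beech rack and set it upright between the open jaws of the clamp stand, bow down on the steel bed, about midway along the jaws and parallel to them. Bring its frame gently up to the fixed jaw and press it flat there with a steady force of about 10 N, clear of the loose jaw, so that a colleague can run the clamp screw in. Finish your program while you still grip the micrometer and keep pushing, letting nothing go, and leave the loose jaw, the other micrometer and the rest of the bench as they are.

Things in the scene. Friction and masses are not known exactly. Their poses are not given: they have to be found in the camera images.
- large_micrometer: the larger of two steel outside micrometers, about 300 g, standing on its bow in a rack groove, the U of its frame open upwards. Origin: middle of the flat underside. x along the spindle to the thimble, y square to the frame, z up. Frame: plate 12 mm thick (y -6 to 6), x -47 to 47, z 0 to 72; underside 54 mm long, corners slope up to z = 26; spindle axis z = 62. Centre of mass near x = 13, z = 34
- small_micrometer: the smaller micrometer, of the same make-up (frame 68 mm long, 50 mm high, 12 mm thick; ratchet end at x = 111), in the rack's other groove; origin and axes as for the large one. It stays there
- rack: fixed beech block 100 x 135 mm, 32 mm high, with two through grooves along its x axis, 15 mm wide and 20 mm deep, at y = +37.5 and -37.5 mm; groove floors 12 mm above the bench. Origin: centre of its underside. Either micrometer may stand in either groove, within 8 mm of the middle of its length
- stand: clamp stand fixed to the bench: steel bed 84 x 150 mm, top 18 mm above the bench, with a fixed and a loose beech jaw and, behind the loose one, a steel nut block with the clamp screw and its knob. Origin: on the bench under the middle of the fixed jaw's clamping face. x along the jaws, y from the slot towards the fixed jaw, z up. The micrometer may stand either way round
- fixed_jaw: the fixed beech jaw, the one without a screw; origin and axes are those of the stand. Like the loose one it is 74 mm long (x -37 to 37), 22 mm thick, its top 44 mm above the bench and 26 mm above the bed. It fills y from 0 to 22 mm; its clamping face, the plane y = 0, does not give
- seat (a point): point on top of the bed at the foot of the fixed jaw's clamping face, midway along the jaw; axes as for the stand. A micrometer that stands home has its origin 6 mm from here, at y = -6 mm
- loose_jaw (a joint): how far the loose jaw is wound back, m: the slot between the jaws is 26 mm wide plus this value (0 to 0.010). The loose jaw is held by its screw and resists about 25 N. It and its screw are left for the colleague
- loupe: eyeglass loupe, aluminium ring 48 mm across, 26 mm high; bystander; origin at its underside
- movement: watch movement, steel disc 28 mm across, 5 mm thick; bystander
- blower: grey rubber dust blower, 54 mm across, 90 mm high, standing; bystander
- tweezers: dark steel tweezers, 130 mm long, lying on the mat; bystander
- notepad: spiral notepad 110 x 150 x 10 mm; bystander
- oil_jar: small amber glass jar, 40 mm across, 45 mm high; bystander
- loose_face (a point): middle of the loose jaw's clamping face, 31 mm above the bench; it faces the fixed jaw across the slot
- limb (a point): the best place to grip the large micrometer: in its limb on the thimble side, at x = 37.5, z = 55 of the micrometer, axes the same. This limb is flat on both faces, 12 mm thick in y, 19 mm long in x (28 to 47) and reaches up to z = 72; take it from above across the 12 mm, with the fingertips higher than z = 26 so that they clear the jaws. The anvil-side limb spans x -47 to -34
- thimble (a point): middle of the large micrometer's thimble, at its x = 97, z = 62. Sleeve 12 mm thick from x = 47 to 74, thimble 18 mm thick from 74 to 120, ratchet end at x = 134
Not all that is in view belongs to the job. Leave any orange look-alike of the large_micrometer alone.

How it is judged:
By the outcome, as a careful person would: the job done as asked, in the order asked, and still so for the second after the job is handed in, while the arm keeps its last pose, push and grip.
It also fails if it takes over 64 s, if anything falls off the work surface, if the arm or the gripper's body presses on something with over 40 N, if the wrist force passes 120 N, or if a joint passes its speed limit or range.

## Working session

There is one attempt and no reset: what is moved stays moved. The work goes in short steps, each a Python script; the robot and the scene stay as the last script left them, time stands still between calls to the robot, and variables do not carry over. Pictures are saved under pics/ and viewed, and the job is handed in when it is done.

```bash
ls; mkdir -p pics; python3 - <<'E'
from plant import robot
import cv2,numpy as np,pickle
print(robot.sense(), robot.nose_length)
for n in ("scene","top","wrist"):
    f=robot.grab_frame(n); pickle.dump(f,open(f"{n}0.pkl","wb"))
    cv2.imwrite(f"pics/{n}0.png",f["image"][:,:,::-1]); print(n,f["fx"],f["cx"],f["cy"],f["R"],f["t"])
E
```

```text
pics
{'t': 0.0, 'joint_pos': array([-1.1488873 ,  0.46945079, -0.04858036,  1.53369289,  0.02404443,
        1.14101772, -0.0822861 ]), 'joint_velocities': array([-0.00099966, -0.00083831, -0.00013811,  0.00024363,  0.00118143,
       -0.00074106,  0.00051493]), 'effort': array([ 2.46705849e-04, -5.10314763e+01, -4.61479928e-02, -2.37711078e+01,
        1.08582588e-02,  7.59507384e-03,  3.14634590e-06]), 'tcp_pos': array([0.29380443, 0.60700422, 0.21095554]), 'tcp_rot': array([3.14156255e+00, 1.98565822e-03, 1.11999656e+00]), 'wrist_force': array([-0.41457242, -0.14466014,  0.07234173]), 'torque': array([-0.02931135,  0.0327714 , -0.02073947]), 'opening': 1.0021581848195524} 0.011
scene 567.471377073316 320.14071548833385 236.62227048294156 [[-0.02134022  0.9995845   0.01937605]
 [ 0.66224332  0.02865196 -0.74874084]
 [-0.7489849  -0.00314664 -0.6625796 ]] [ 0.00677361 -0.26828529  1.60058447]
top 483.43829884819144 318.0173446905691 245.72462300042247 [[ 0.00230123 -0.99998958 -0.00394374]
 [-0.98310771 -0.00154058 -0.18302146]
 [ 0.18301348  0.0042983  -0.98310101]] [-0.01770902  0.47124138  1.04073673]
wrist 371.64829954431775 318.9346251198657 242.29062100262158 [[ 0.43559259  0.90014155 -0.00206922]
 [ 0.85112653 -0.41112304  0.32643755]
 [ 0.2929893  -0.14395495 -0.94521651]] [-0.67323602 -0.04270013  0.38163342]
```

View pics/scene0.png

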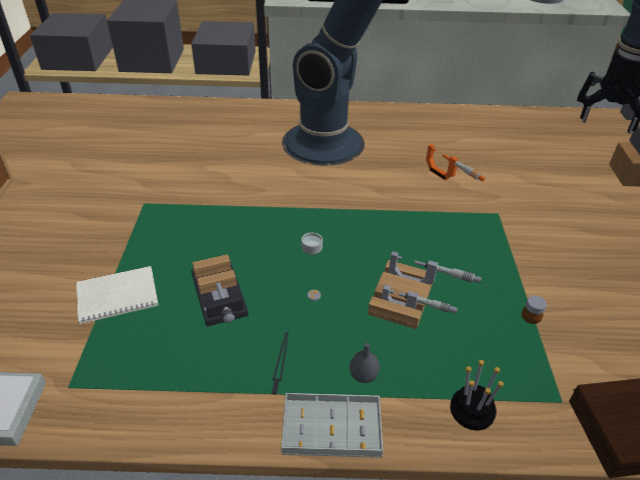

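View pics/top0.png

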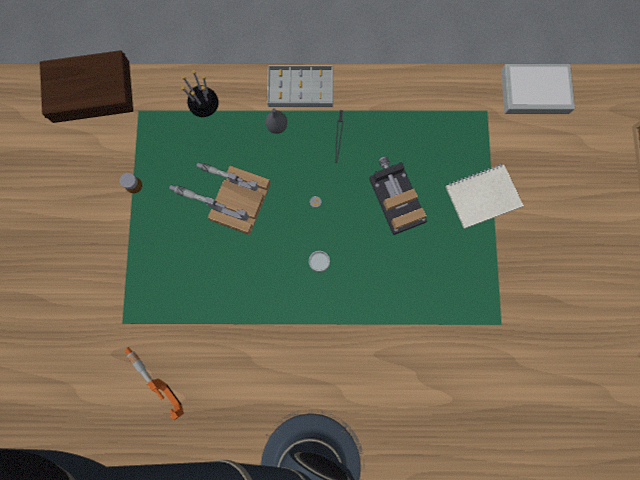

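The scene and top views show the rack with both micrometers at top (240,195), the stand at (398,198) and the orange decoy at (155,385). I'll enlarge the rack and stand.

```bash
cat > h.py <<'E'
import numpy as np,cv2,pickle
def crop(f,u0,v0,w,h,s,name):
    im=f["image"][v0:v0+h,u0:u0+w,::-1]; cv2.imwrite("pics/"+name,cv2.resize(im,None,fx=s,fy=s,interpolation=cv2.INTER_CUBIC))
def ray(f,u,v,z):
    "intersect pixel ray with plane height z (pinhole cams)"
    d=f["R"].T@np.array([(u-f["cx"])/f["fx"],(v-f["cy"])/f["fy"],1]); o=-f["R"].T@f["t"]
    return o+d*(z-o[2])/d[2]
def proj(f,X):
    c=np.asarray(X)@f["R"].T+f["t"]
    return np.stack([c[...,0]/c[...,2]*f["fx"]+f["cx"],c[...,1]/c[...,2]*f["fy"]+f["cy"]],-1)
def cloud(f):
    z=f["range_z"]; v,u=np.mgrid[:480,:640]
    P=np.stack([(u-f["cx"])/f["fx"]*z,(v-f["cy"])/f["fy"]*z,z],-1)
    return (P-f["t"])@f["R"]
E
python3 - <<'E'
from h import *
f=pickle.load(open("top0.pkl","rb"))
crop(f,160,140,120,100,6,"rack_top.png"); crop(f,350,140,100,100,6,"stand_top.png")
f=pickle.load(open("scene0.pkl","rb"))
crop(f,360,240,130,100,6,"rack_sc.png")
E
```

```text
(no output)
```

View pics/rack_top.png

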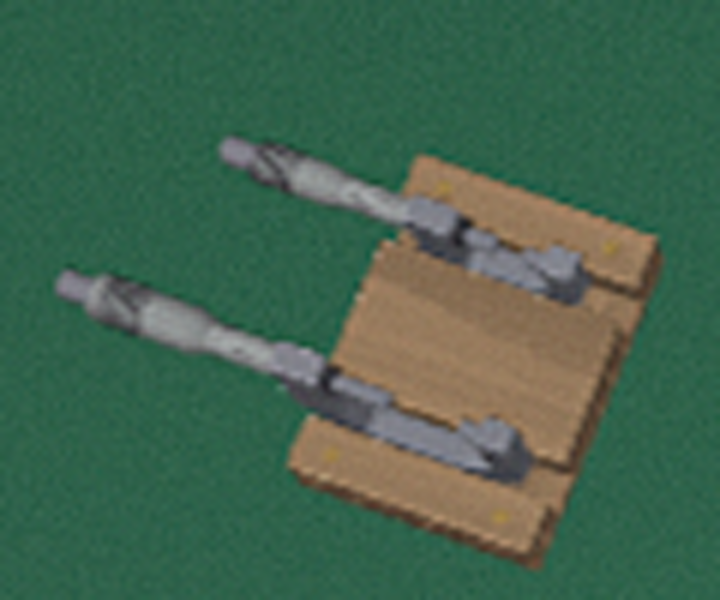

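View pics/stand_top.png

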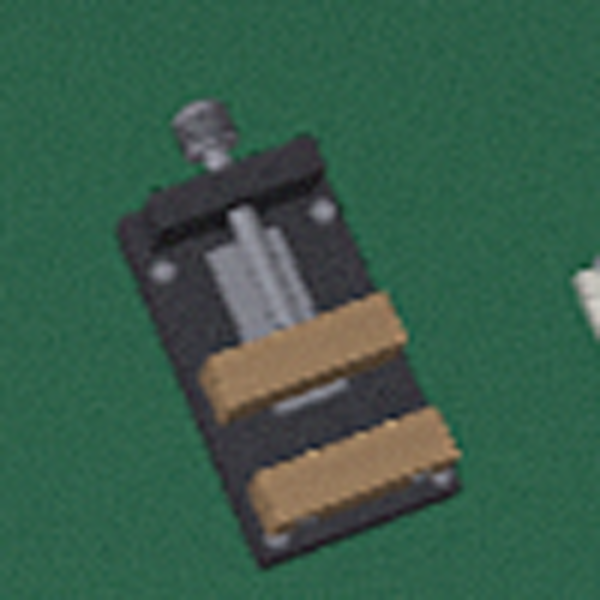

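View pics/rack_sc.png

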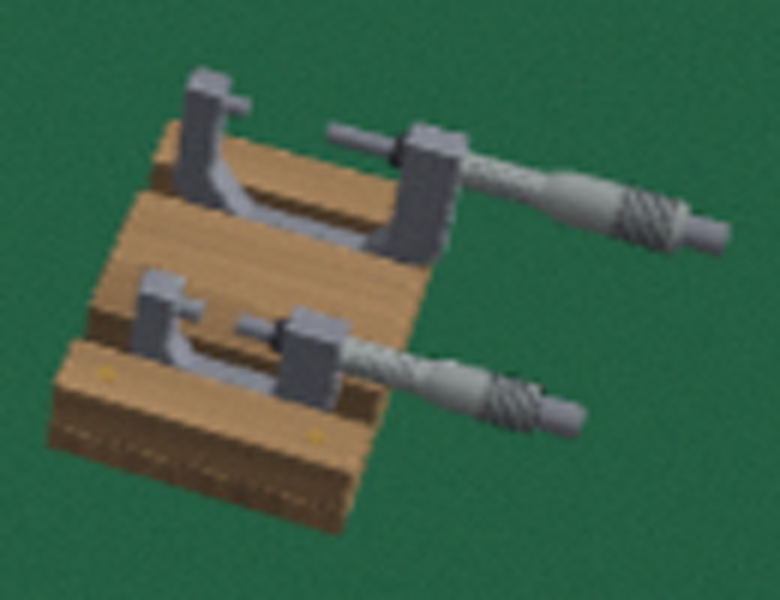

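The large micrometer is in the groove nearer the robot, its thimble towards +y. The fixed jaw is the lower one in the top view. Next I'll get rough positions.

```bash
python3 - <<'E'
from h import *
np.set_printoptions(precision=4,suppress=True)
f=pickle.load(open("top0.pkl","rb"))
P=cloud(f)
print("cam",-f["R"].T@f["t"])
T=lambda u,v,u0,v0:(u0+u/6,v0+v/6)
a=ray(f,*T(302,362,160,140),.084);b=ray(f,*T(497,435,160,140),.084)
print(a,b,np.linalg.norm(a-b))
# tops from clouds
m=(P[...,2]>.035)&(P[...,2]<.055); reg=np.zeros((480,640),bool); reg[185:240,370:432]=1
n,l=cv2.connectedComponents((m&reg).astype(np.uint8))
for i in range(1,n):
    q=P[l==i]
    if len(q)>30: print("jaw",len(q),cv2.minAreaRect((q[:,:2]*1000).astype(np.float32)),q[:,2].mean())
m=(P[...,2]>.07)&(P[...,2]<.1); reg=np.zeros((480,640),bool); reg[150:225,160:275]=1
n,l=cv2.connectedComponents((m&reg).astype(np.uint8))
for i in range(1,n):
    q=P[l==i]
    print("mic",len(q),q.mean(0),q.min(0),q.max(0))
m=(P[...,2]>.026)&(P[...,2]<.037)&reg
q=P[m]; print("rack",cv2.minAreaRect((q[:,:2]*1000).astype(np.float32)))
E
```

```text
cam [ 0.2729 -0.0215  1.1093]
[0.5648 0.2199 0.084 ] [0.5374 0.1476 0.084 ] 0.07735764459915383
jaw 366 ((593.873291015625, -202.4886932373047), (45.99425506591797, 75.47945404052734), 21.696044921875) 0.04233781760203933
jaw 329 ((538.1900024414062, -224.02774047851562), (23.062034606933594, 74.36666870117188), 21.23250961303711) 0.04300201068367999
mic 351 [0.5781 0.2564 0.0789] [0.5516 0.1885 0.0704] [0.604  0.3139 0.0876]
mic 51 [0.5391 0.1502 0.0792] [0.5312 0.1416 0.0704] [0.546  0.1627 0.0857]
rack ((586.078857421875, 166.78536987304688), (101.13002014160156, 135.57090759277344), 69.9416732788086)
```

```bash
python3 - <<'E'
from h import *
from plant import robot
np.set_printoptions(precision=3,suppress=True)
pi=np.pi
for p,y in (((.5648,.2199,.2),-20),((.5648,.2199,.059),-20),((.535,-.185,.2),21.5),((.535,-.185,.065),21.5)):
    for d in (0,180,-180):
        print(p,y+d,robot.inverse_kinematics(p,[pi,0,np.radians(y+d)]))
robot.goto([.56,.20,.20],[pi,0,np.radians(-20)])
s=robot.sense();print(s["t"],s["tcp_pos"],s["tcp_rot"],s["wrist_force"])
f=robot.grab_frame("wrist");pickle.dump(f,open("w1.pkl","wb"));cv2.imwrite("pics/w1.png",f["image"][:,:,::-1])
print(-f["R"].T@f["t"])
E
```

```text
(0.5648, 0.2199, 0.2) -20 [-0.74   0.38   0.397  1.738 -0.165  1.057 -0.637]
(0.5648, 0.2199, 0.2) 160 [-0.278  0.377 -0.214  1.71   0.089  1.064  2.272]
(0.5648, 0.2199, 0.2) -200 [-0.278  0.377 -0.214  1.71   0.089  1.064  2.272]
(0.5648, 0.2199, 0.059) -20 [-0.706  0.545  0.36   1.857 -0.261  0.785 -0.556]
(0.5648, 0.2199, 0.059) 160 [-0.241  0.542 -0.269  1.828  0.193  0.797  2.183]
(0.5648, 0.2199, 0.059) -200 [-0.241  0.542 -0.269  1.828  0.193  0.797  2.183]
(0.535, -0.185, 0.2) 21.5 [-0.34   0.369  0.778  1.845 -0.296  1.048  0.93 ]
(0.535, -0.185, 0.2) 201.5 [-0.548  0.493  1.119  1.853 -0.495  1.111 -2.011]
(0.535, -0.185, 0.2) -158.5 [-0.548  0.493  1.119  1.853 -0.495  1.111 -2.011]
(0.535, -0.185, 0.065) 21.5 [-0.251  0.547  0.686  1.962 -0.478  0.799  1.082]
(0.535, -0.185, 0.065) 201.5 [-0.497  0.745  1.109  1.973 -0.827  0.969 -1.736]
(0.535, -0.185, 0.065) -158.5 [-0.497  0.745  1.109  1.973 -0.827  0.969 -1.736]
1.925 [0.559 0.202 0.2  ] [-3.141  0.001 -0.346] [ 0.437 -0.158  0.142]
[0.588 0.281 0.362]
```

View pics/w1.png

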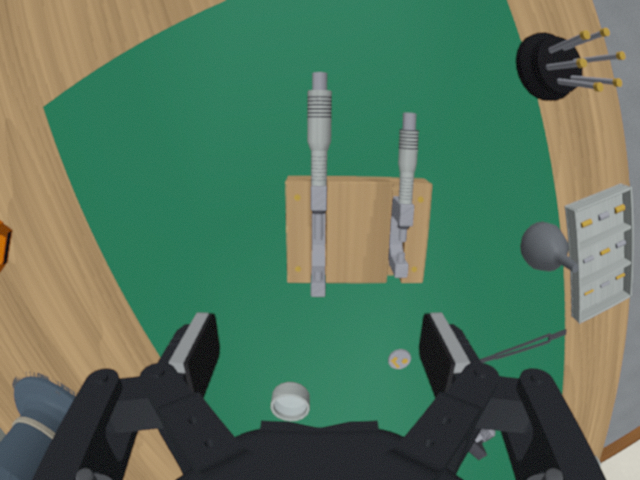

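The wrist view shows the large micrometer almost vertical at u≈319: limb about v 185–210, anvil limb about v 290, ratchet at (319,75). I'll enlarge it.

```bash
python3 - <<'E'
from h import *
f=pickle.load(open("w1.pkl","rb"))
crop(f,280,170,90,70,8,"w1a.png");crop(f,280,235,90,70,8,"w1b.png")
E
```

```text
(no output)
```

View pics/w1a.png

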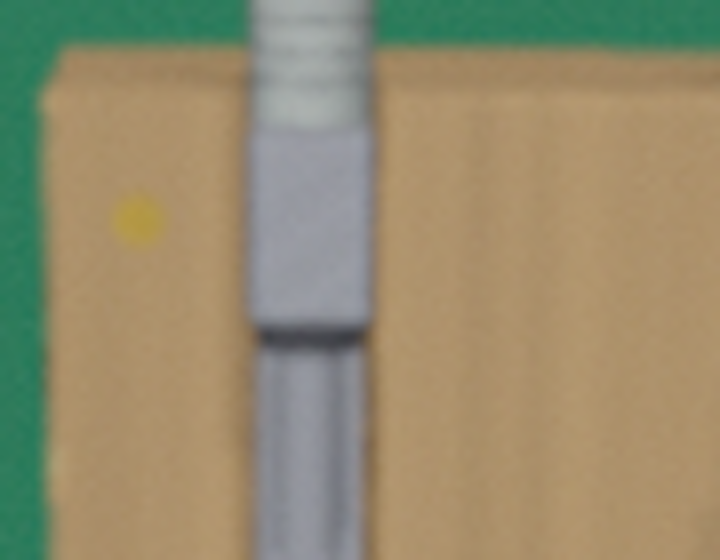

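View pics/w1b.png

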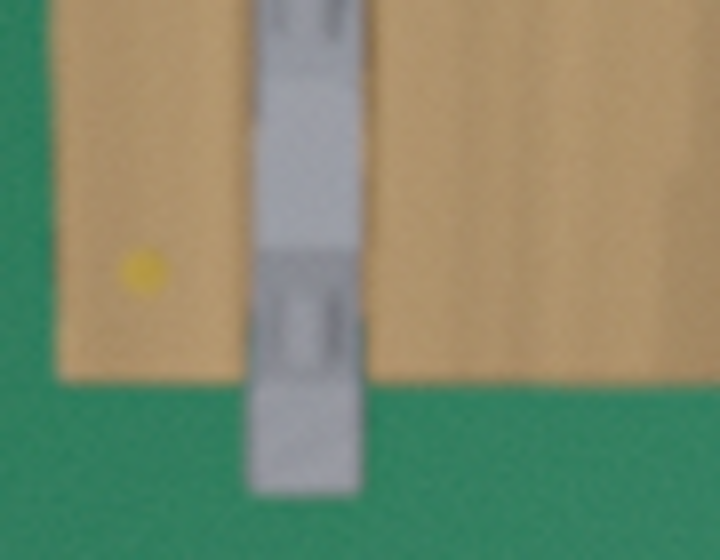

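```bash
cat >> h.py <<'E'
def fray(f,u,v,z):
    "equidistant fisheye pixel -> world at height z"
    K=np.array([[f["fx"],0,f["cx"]],[0,f["fy"],f["cy"]],[0,0,1]])
    n=cv2.fisheye.undistortPoints(np.array([[[u,v]]],float),K,np.zeros(4)).ravel()
    d=f["R"].T@np.array([n[0],n[1],1]); o=-f["R"].T@f["t"]
    return o+d*(z-o[2])/d[2]
E
python3 - <<'E'
from h import *
np.set_printoptions(precision=4,suppress=True)
f=pickle.load(open("w1.pkl","rb"))
q=[fray(f,318.75,186.25,.084),fray(f,318.75,210.6,.084),fray(f,318.3,282.5,.084),fray(f,318.3,296.9,.084)]
for i in q: print(i)
for i in range(3): print(np.linalg.norm(q[i+1]-q[0]))
d=q[0]-q[3]; print(np.degrees(np.arctan2(d[1],d[0])))
x=d/np.linalg.norm(d); print("origin",[ (p-x*o) for p,o in zip(q,(47,28,-34,-47)) for o in [o/1000]])
w=[fray(f,280+250/8,200,.084),fray(f,280+370/8,200,.084)];print(np.linalg.norm(w[0]-w[1]))
# rack edges
a=fray(f,280+45/8,170+90/8,.032);b=fray(f,280+60/8,235+380/8,.032);print("rack",np.linalg.norm(a-b),np.degrees(np.arctan2(*(a-b)[1::-1])))
E
```

```text
[0.5701 0.2327 0.084 ]
[0.5637 0.2148 0.084 ]
[0.5427 0.1576 0.084 ]
[0.5381 0.145  0.084 ]
0.01908773634853525
0.08002737721627842
0.09344217065761902
69.9599013914464
origin [array([0.554 , 0.1886, 0.084 ]), array([0.5541, 0.1885, 0.084 ]), array([0.5543, 0.1895, 0.084 ]), array([0.5542, 0.1891, 0.084 ])]
0.011473513490726051
rack 0.09982773168713716 69.66839833375256
```

Lengths agree (19.1, 93.4, 11.5 against 19, 94 and 12 mm; rack length 99.8). Micrometer origin is about (0.554, 0.188), yaw 69.9°. Now the grasp.

```bash
python3 - <<'E'
from h import *
from plant import robot
np.set_printoptions(precision=4,suppress=True)
pi=np.pi; o=[pi,0,np.radians(-20.1)]
x,y=.5668,.2232
robot.grip(0.5,60)
robot.goto([x,y,.14],o)
print(robot.move_straight([x,y,.060],vel=.1,contact_N=8))
s=robot.sense();print(s["t"],s["tcp_pos"],s["tcp_rot"],s["wrist_force"],s["opening"])
f=robot.grab_frame("wrist");pickle.dump(f,open("w2.pkl","wb"));crop(f,120,100,400,300,2,"w2.png")
E
```

```text
False
3.7833 [0.5674 0.2233 0.0607] [-3.1406 -0.001  -0.351 ] [ 0.1686  0.3976 -0.1687] 0.49778899519767655
```

View pics/w2.png

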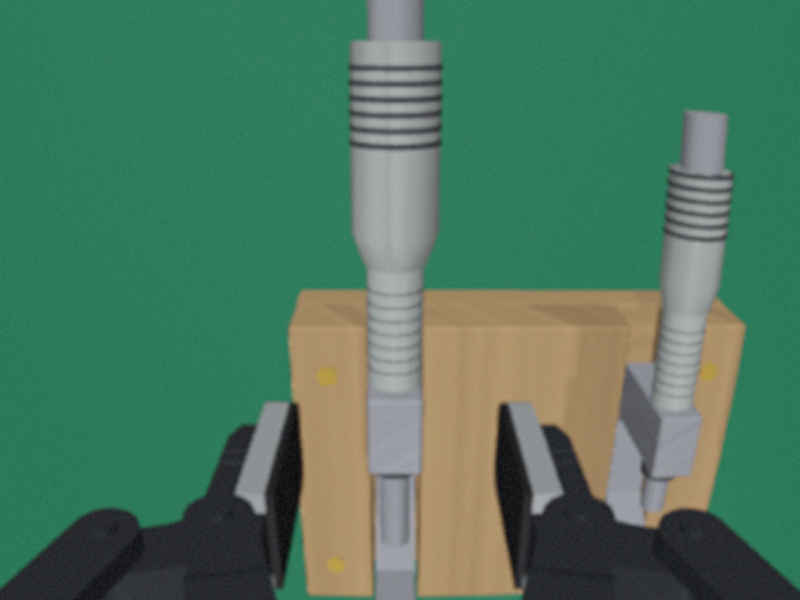

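The limb, at (395,430) in the crop, sits midway between the pads (290 and 505). I'll grip and lift.

```bash
python3 - <<'E'
from h import *
from plant import robot
np.set_printoptions(precision=4,suppress=True)
robot.grip(0.0,60)
s=robot.sense();print(s["t"],s["tcp_pos"],s["tcp_rot"],s["wrist_force"],s["torque"],s["opening"]*85)
p=s["tcp_pos"]
robot.move_straight([p[0],p[1],.19],vel=.1)
s=robot.sense();print(s["t"],s["tcp_pos"],s["tcp_rot"],s["wrist_force"],s["torque"],s["opening"]*85)
f=robot.grab_frame("wrist");pickle.dump(f,open("w3.pkl","wb"));crop(f,120,100,400,300,2,"w3.png")
E
```

```text
4.225 [0.5672 0.2236 0.0606] [-3.1406 -0.0007 -0.3507] [-0.0046  0.2913  3.726 ] [ 0.0001  0.0293 -0.0364] 8.952694307933799
5.675 [0.5667 0.2234 0.1892] [ 3.1404  0.0011 -0.3507] [-0.4724  0.484  -3.6127] [ 0.0211 -0.0419 -0.0227] 9.080211105690484
```

View pics/w3.png

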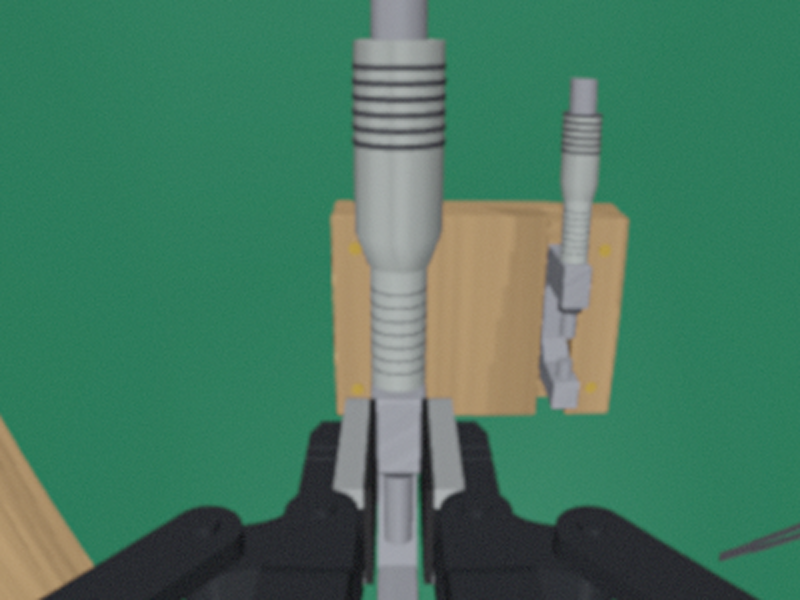

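Held and lifted: wrist force about −3.6 N, same view of the limb as before. Next I'll look at the stand from the robot side with the micrometer out of the line of sight.

```bash
python3 - <<'E'
from h import *
from plant import robot
np.set_printoptions(precision=4,suppress=True)
robot.goto([.46,-.20,.22],[np.pi,0,np.radians(21.3)])
robot.sleep(.3)
s=robot.sense();print(s["t"],s["tcp_pos"],s["tcp_rot"],s["wrist_force"],s["torque"],s["opening"]*85)
f=robot.grab_frame("wrist");pickle.dump(f,open("w4.pkl","wb"));cv2.imwrite("pics/w4.png",f["image"][:,:,::-1])
E
```

```text
7.6333 [ 0.4603 -0.1995  0.2199] [-3.1416  0.0002  0.3728] [-0.4559 -0.0765 -2.6597] [ 0.0198  0.044  -0.0174] 9.15066604907149
```

View pics/w4.png

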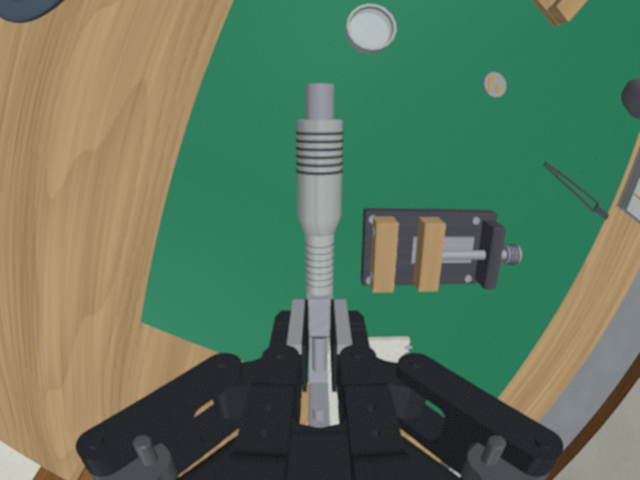

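```bash
python3 - <<'E'
from h import *
f=pickle.load(open("w4.pkl","rb"))
crop(f,355,205,100,95,6,"w4a.png")
crop(f,280,290,90,95,6,"w4b.png")
E
```

```text
(no output)
```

View pics/w4a.png

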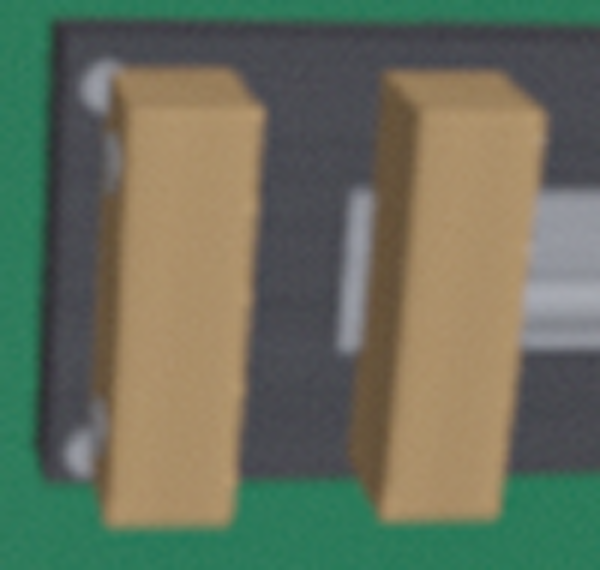

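View pics/w4b.png

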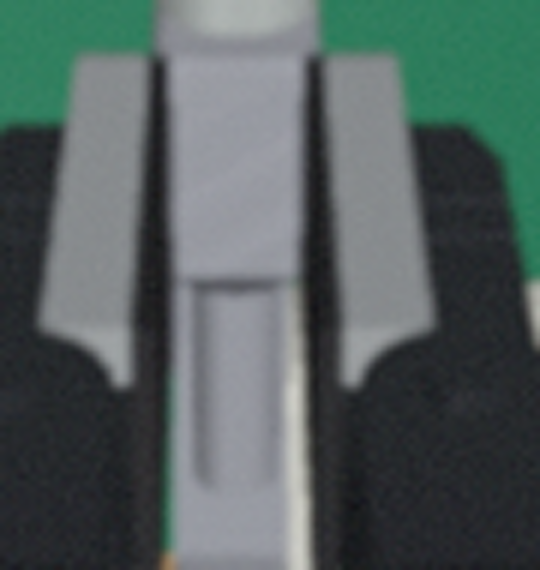

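```bash
python3 - <<'E'
from h import *
np.set_printoptions(precision=4,suppress=True)
f=pickle.load(open("w4.pkl","rb"))
g=lambda u,v,z=.044:fray(f,355+u/6,205+v/6,z)
ang=lambda d:np.degrees(np.arctan2(d[1],d[0]))
A,B=g(265,112),g(235,524);C,D=g(122,108),g(107,526);E,F=g(413,112),g(380,520)
print("fixed slot edge",A,B,np.linalg.norm(A-B),ang(A-B)); print("outer",C,D,np.linalg.norm(C-D),ang(C-D),"thick",np.linalg.norm(A-C),np.linalg.norm(B-D))
print("loose",E,F,np.linalg.norm(E-F),ang(E-F),"slot",np.linalg.norm(A-E),np.linalg.norm(B-F))
print("mid face",(A+B)/2)
t=np.array([.4603,-.1995])
L=fray(f,319.4,290+168/6,.2433)
for u,v,z in((320,86,.2333),(320,125,.2333),(319.2,300,.2433),(319.6,336,.2433),(319.5,245,.2333)):
    X=fray(f,u,v,z);print(X,X[:2]-t)
R=fray(f,320,86,.2333);print("mic axis",ang(R-L),"tool yaw deg",np.degrees(.3728))
E
```

```text
fixed slot edge [ 0.5367 -0.1848  0.044 ] [ 0.5638 -0.2531  0.044 ] 0.07352170825217318 111.66937345738877
outer [ 0.5147 -0.1928  0.044 ] [ 0.543  -0.2613  0.044 ] 0.07404363361586996 112.4491838115071 thick 0.02337854017809547 0.022362434029688974
loose [ 0.5597 -0.1755  0.044 ] [ 0.5879 -0.2435  0.044 ] 0.07357496748720793 112.53468746914461 slot 0.0248534676735357 0.02596449208418497
mid face [ 0.5502 -0.219   0.044 ]
[ 0.4248 -0.1094  0.2333] [-0.0355  0.0901]
[ 0.4305 -0.124   0.2333] [-0.0298  0.0755]
[ 0.4561 -0.1903  0.2433] [-0.0042  0.0092]
[ 0.4629 -0.2072  0.2433] [ 0.0026 -0.0077]
[ 0.4486 -0.1707  0.2333] [-0.0117  0.0288]
mic axis 111.23318966983602 tool yaw deg 21.35986660247709
```

Jaw lengths 73.5–74 mm and thickness 22–23 mm agree with the sizes given. Face mid is about (0.5497, −0.2193), and jaw direction 111.9°. The micrometer sits square in the hand to 0.1°, with the TCP at its x of about 36.5. I'll go above the slot and check.

```bash
cat >> h.py <<'E'
JA=np.radians(111.9)
def target(xa,ya,z,a=None):
    a=JA if a is None else a
    ex=np.array([np.cos(a),np.sin(a)]);ey=np.array([-ex[1],ex[0]])
    p=np.array([.5497,-.2193])+ex*xa+ey*ya
    return np.array([p[0],p[1],z])
def wr(s):
    "wrench in stand axes"
    ex=np.array([np.cos(JA),np.sin(JA),0]);ey=np.array([-ex[1],ex[0],0]);M=np.array([ex,ey,[0,0,1]])
    return M@s["wrist_force"],M@s["torque"]
def local(p):
    ex=np.array([np.cos(JA),np.sin(JA)]);ey=np.array([-ex[1],ex[0]]);d=np.asarray(p)[:2]-[.5497,-.2193]
    return np.array([d@ex,d@ey])
E
python3 - <<'E'
from h import *
from plant import robot
np.set_printoptions(precision=4,suppress=True)
o=[np.pi,0,JA-np.pi/2]
robot.goto(target(.0365,-.0125,.22),o)
robot.move_straight(target(.0365,-.0125,.13),vel=.1)
robot.sleep(.3)
s=robot.sense();print(s["t"],s["tcp_pos"],local(s["tcp_pos"]),s["tcp_rot"],wr(s))
f=robot.grab_frame("wrist");pickle.dump(f,open("w5.pkl","wb"));crop(f,240,160,160,260,2.3,"w5.png");
f=robot.grab_frame("top");pickle.dump(f,open("t5.pkl","wb"));crop(f,350,140,100,100,6,"t5.png")
f=robot.grab_frame("scene");pickle.dump(f,open("s5.pkl","wb"));crop(f,180,220,110,100,6,"s5.png")
E
```

```text
9.4833 [ 0.5479 -0.1808  0.1304] [ 0.0364 -0.0127] [ 3.1413 -0.0006  0.3823] (array([-0.4637, -0.3126, -3.9732]), array([ 0.0149, -0.0628, -0.0576]))
```

View pics/w5.png

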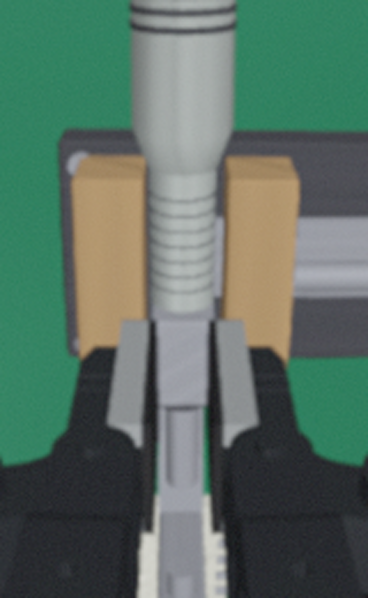

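View pics/s5.png

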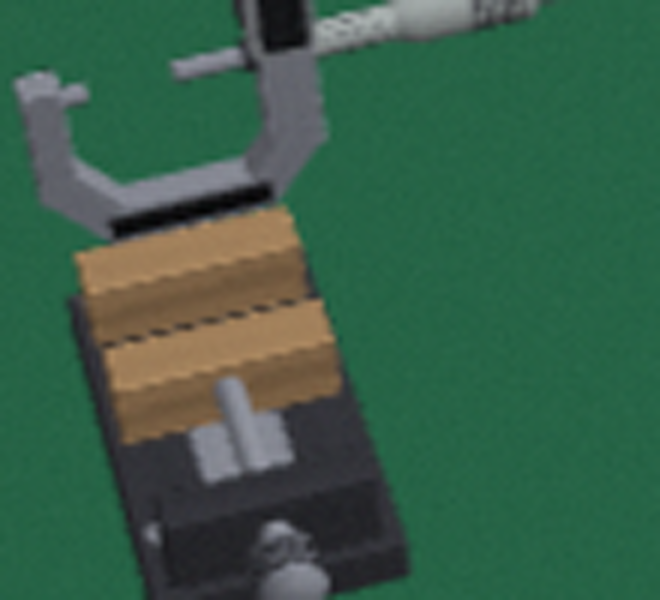

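View pics/t5.png

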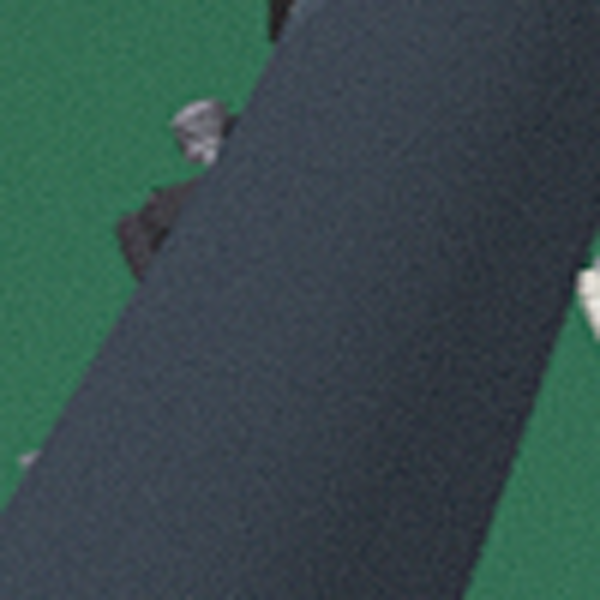

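The scene view shows the bow above the slot. In the wrist view the sleeve (crop u≈183) is between the jaw edges at 145 and 227, nearly centred. I'll lower it until it touches.

```bash
python3 - <<'E'
from h import *
from plant import robot
np.set_printoptions(precision=4,suppress=True)
f=pickle.load(open("w5.pkl","rb"))
for u in(145,227): print(local(fray(f,240+u/2.3,160+185/2.3,.044)))
print(robot.move_straight(target(.0365,-.0125,.075),vel=.06,contact_N=6))
s=robot.sense();print(s["t"],s["tcp_pos"],local(s["tcp_pos"]),wr(s))
robot.sleep(.3);s=robot.sense();print(wr(s))
print(robot.move_straight(target(.0365,-.0125,.062),vel=.01,contact_N=3))
s=robot.sense();print(s["t"],s["tcp_pos"],local(s["tcp_pos"]),wr(s))
robot.sleep(.3);s=robot.sense();print(s["tcp_pos"],wr(s))
f=robot.grab_frame("scene");pickle.dump(f,open("s6.pkl","wb"));crop(f,180,220,110,100,6,"s6.png")
f=robot.grab_frame("wrist");pickle.dump(f,open("w6.pkl","wb"));crop(f,240,160,160,260,2.3,"w6.png");
E
```

```text
[ 0.0356 -0.0009]
[ 0.0356 -0.0261]
False
10.7 [ 0.5481 -0.1809  0.0754] [ 0.0362 -0.0128] (array([-0.1052, -0.1362, -3.7503]), array([-0.0147, -0.0681, -0.026 ]))
(array([-0.6033,  0.3919, -3.3627]), array([-0.0741, -0.0621, -0.0083]))
True
11.825 [ 0.5473 -0.1801  0.0667] [ 0.0373 -0.0124] (array([ 0.779 , -0.7663,  4.102 ]), array([ 0.0144, -0.1226, -0.0322]))
[ 0.5472 -0.1801  0.0666] (array([ 0.9003, -0.3611,  5.5694]), array([-0.0622, -0.1068,  0.0115]))
```

View pics/s6.png

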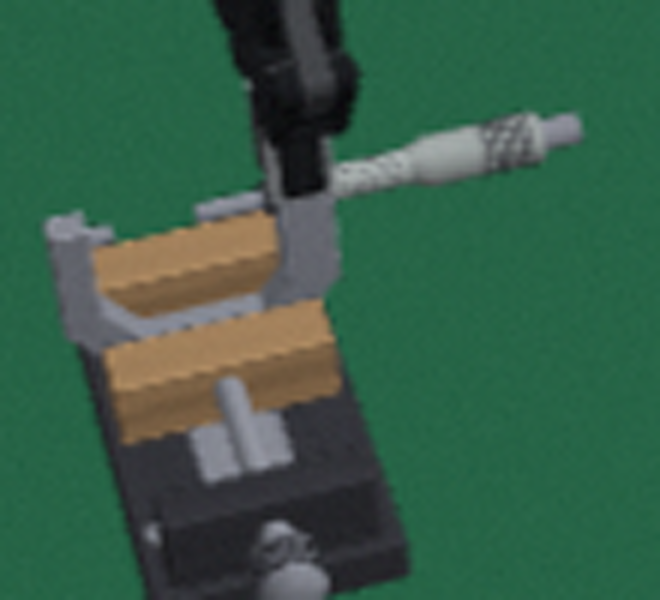

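View pics/w6.png

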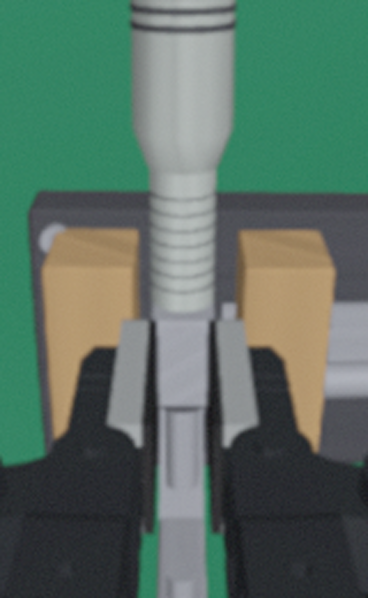

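Touched at z=0.0667, as predicted from the grasp height. Both views show the bow down in the slot with gaps on both sides. I'll ease the bed load, then find the force gradient towards the fixed jaw.

```bash
python3 - <<'E'
from h import *
from plant import robot
np.set_printoptions(precision=4,suppress=True)
def rep(tag):
    F=[];T=[]
    for _ in range(4):
        robot.sleep(.05);s=robot.sense();a,b=wr(s);F.append(a);T.append(b)
    print(tag,round(s["t"],2),local(s["tcp_pos"]),s["tcp_pos"][2],s["tcp_rot"],np.mean(F,0),np.mean(T,0))
for z in (.0664,.0660):
    robot.move_straight(target(.0365,-.0125,z),vel=.02); rep(z)
# gently toward the fixed jaw
z=.0661
print(robot.move_straight(target(.0365,-.0085,z),vel=.01)); rep("mid")
print(robot.move_straight(target(.0365,-.003,z),vel=.006,contact_N=2.5)); rep("contact")
E
```

```text
0.0664 12.68 [ 0.0372 -0.0127] 0.06670465342893396 [-3.1377  0.0027  0.3827] [2.5959 0.8553 6.0316] [ 0.12   -0.6353  0.0044]
0.066 13.12 [ 0.0372 -0.0129] 0.06666540769294368 [-3.1375  0.0022  0.3828] [3.5862 1.0425 8.4553] [ 0.2168 -0.8095 -0.0193]
False
mid 13.88 [ 0.0371 -0.0105] 0.06673711152854153 [-3.1387 -0.0002  0.3833] [ 2.8234 -2.2544  5.2256] [-0.5671 -0.6468  0.0132]
True
contact 14.81 [ 0.0372 -0.0072] 0.0666358216346151 [-3.1394 -0.0019  0.3845] [-0.6055 -0.9354 -0.2858] [-0.2997  0.2308  0.0493]
```

```bash
cat >> h.py <<'E'
def rep(robot,tag,n=4):
    F=[];T=[]
    for _ in range(n):
        robot.sleep(.05);s=robot.sense();a,b=wr(s);F.append(a);T.append(b)
    F=np.mean(F,0);T=np.mean(T,0)
    print(tag,round(s["t"],2),local(s["tcp_pos"])*1e3,s["tcp_pos"][2].round(5),s["tcp_rot"][[0,1,2]],F,T,"lev z,x",T[0]/F[1],T[2]/F[1])
    return F,T
E
python3 - <<'E'
from h import *
from plant import robot
np.set_printoptions(precision=4,suppress=True)
z=.0661
for y in (-.007,-.0065,-.0060,-.0055,-.005,-.0045,-.004):
    robot.move_straight(target(.0365,y,z),vel=.006)
    F,T=rep(robot,y)
    if F[1]<-5: break
E
```

```text
-0.007 15.41 [36.7914 -7.5083] 0.06663 [-3.1381 -0.0031  0.3849] [ 0.9084 -0.7818  5.6305] [-0.2321 -0.241   0.011 ] lev z,x 0.2968842946317027 -0.014073153900331162
-0.0065 15.86 [36.814  -7.2049] 0.06668 [-3.1382 -0.0034  0.3851] [ 1.2711 -1.4294  5.1984] [-0.2924 -0.2453 -0.004 ] lev z,x 0.20458263085276546 0.0027871146054491416
-0.006 16.31 [36.7775 -6.8343] 0.06666 [-3.1383 -0.0036  0.385 ] [ 1.5042 -1.5737  5.3752] [-0.3788 -0.2836  0.0117] lev z,x 0.2407384153301272 -0.00745626490795772
-0.0055 16.76 [36.8158 -6.5224] 0.06668 [-3.1384 -0.0039  0.3852] [ 1.6293 -1.7932  5.5355] [-0.4497 -0.2666  0.0251] lev z,x 0.25078399597953976 -0.01397682665126996
-0.005 17.21 [36.8094 -6.1495] 0.06668 [-3.1385 -0.0041  0.3853] [ 1.9765 -2.3147  4.7463] [-0.5546 -0.3019  0.0531] lev z,x 0.2396226377165644 -0.022920360374051707
-0.0045 17.66 [36.8064 -5.7947] 0.0667 [-3.1385 -0.0043  0.3853] [ 1.6364 -2.3996  5.2953] [-0.662  -0.3313  0.0405] lev z,x 0.27587830821127396 -0.016865298019406172
-0.004 18.11 [36.802  -5.3999] 0.06673 [-3.1386 -0.0046  0.3853] [ 1.4282 -2.7173  5.3952] [-0.7091 -0.3633  0.0247] lev z,x 0.2609550017651356 -0.009079681237854909
```

```bash
python3 - <<'E'
from h import *
from plant import robot
np.set_printoptions(precision=4,suppress=True)
f=robot.grab_frame("wrist");pickle.dump(f,open("w7.pkl","wb"));crop(f,250,230,130,130,5,"w7.png")
f=robot.grab_frame("scene");pickle.dump(f,open("s7.pkl","wb"));crop(f,180,240,80,70,8,"s7.png")
E
```

View pics/w7.png

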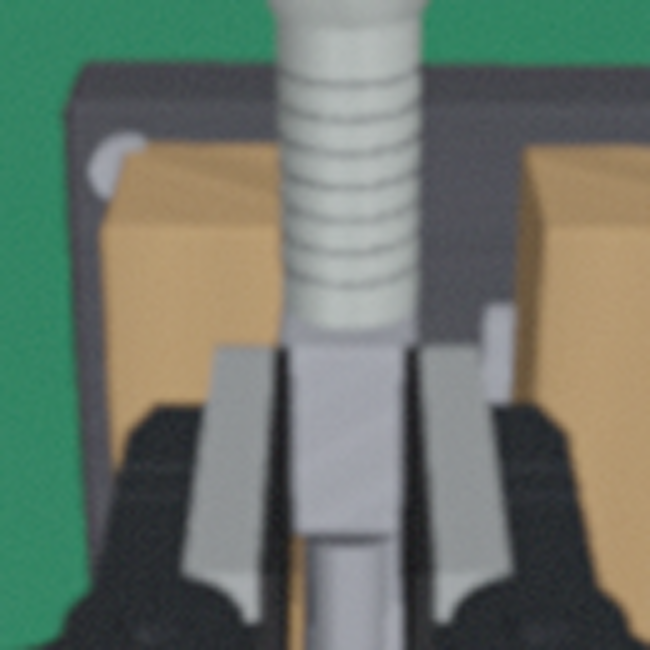

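View pics/s7.png

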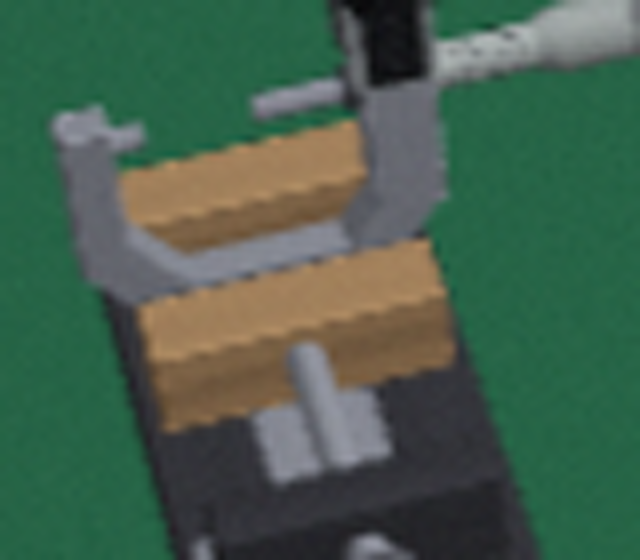

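```bash
python3 - <<'E'
from h import *
from plant import robot
np.set_printoptions(precision=4,suppress=True)
for y,z in ((-.004,.0666),(-.0035,.0667),(-.003,.0667),(-.002,.0667),(-.001,.0667)):
    robot.move_straight(target(.0365,y,z),vel=.006)
    F,T=rep(robot,(y,z))
    if F[1]<-6: break
E
```

```text
(-0.004, 0.0666) 18.66 [36.7272 -4.8553] 0.06681 [-3.1386 -0.0035  0.3851] [ 1.7546 -4.4181  3.4139] [-1.1451 -0.3345  0.0501] lev z,x 0.2591877162912541 -0.011331213470270659
(-0.0035, 0.0667) 19.11 [36.6616 -4.4948] 0.06682 [-3.1388 -0.0038  0.3848] [ 1.8101 -5.7101  2.0401] [-1.4006 -0.3871 -0.0092] lev z,x 0.24528460447258507 0.0016095030792868089
(-0.003, 0.0667) 19.56 [36.6121 -4.3256] 0.06689 [-3.1391 -0.0044  0.3849] [ 1.1587 -5.3913  2.0399] [-1.5402 -0.3238 -0.0008] lev z,x 0.2856884990339436 0.00014432464548302183
(-0.002, 0.0667) 20.07 [36.6024 -3.869 ] 0.06692 [-3.1394 -0.0052  0.3849] [ 1.3192 -7.1683  1.3712] [-1.7865 -0.3013 -0.031 ] lev z,x 0.2492240446380742 0.004321149346374789
```

The lever reading (torque z over force y ≈ 0) puts the contact near the grip-side end of the jaw. The far end has to swing in a little. I'll firm up the grip and trim the yaw.

```bash
python3 - <<'E'
from h import *
from plant import robot
np.set_printoptions(precision=4,suppress=True)
y,z=-.0045,.0667
robot.move_straight(target(.0365,y,z),vel=.006); rep(robot,"back")
robot.grip(0.0,100); rep(robot,"grip")
for dy in (-.3,-.6,-.9,-1.2):
    robot.move_straight(target(.0365,-.003,z),vel=.006,attitude=[np.pi,0,JA-np.pi/2+np.radians(dy)])
    rep(robot,dy,6)
E
```

```text
back 20.84 [36.6727 -4.6049] 0.06679 [-3.1383 -0.0025  0.3847] [ 2.6219 -3.9104  4.457 ] [-1.1371 -0.5397  0.0236] lev z,x 0.29079458400139224 -0.006039288426422983
grip 21.26 [36.6745 -4.6223] 0.06691 [-3.1383 -0.0025  0.3846] [ 2.7538 -4.061   6.2031] [-1.0719 -0.6455  0.0166] lev z,x 0.26396175876082567 -0.004078153277592394
-0.3 21.96 [36.5696 -4.0945] 0.06695 [ 3.1412 -0.0017  0.3775] [ 2.7167 -6.0064  4.5843] [-1.5319 -0.5765  0.0496] lev z,x 0.25505073556015834 -0.008254999027573776
-0.6 22.51 [36.6281 -4.0759] 0.06693 [ 3.1412 -0.0017  0.3724] [ 2.8124 -6.1644  3.9221] [-1.5196 -0.5676  0.0664] lev z,x 0.24650924860407616 -0.010770965768927117
-0.9 23.06 [36.5844 -4.0141] 0.06694 [ 3.1412 -0.0016  0.3671] [ 2.56   -5.5543  4.4549] [-1.4971 -0.601   0.0874] lev z,x 0.2695324704311163 -0.015730396472886085
-1.2 23.61 [36.5727 -3.9885] 0.06694 [ 3.1412 -0.0015  0.3622] [ 2.3482 -5.6017  4.799 ] [-1.4918 -0.5436  0.0935] lev z,x 0.2663055550928502 -0.01669216454946134
```

```bash
python3 - <<'E'
from h import *
from plant import robot
f=robot.grab_frame("wrist");pickle.dump(f,open("w8.pkl","wb"));crop(f,255,230,130,120,6,"w8.png");crop(f,220,0,200,150,4,"w8b.png")
f=robot.grab_frame("scene");pickle.dump(f,open("s8.pkl","wb"));crop(f,180,240,80,70,8,"s8.png")
E
```

```text
(no output)
```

View pics/w8.png

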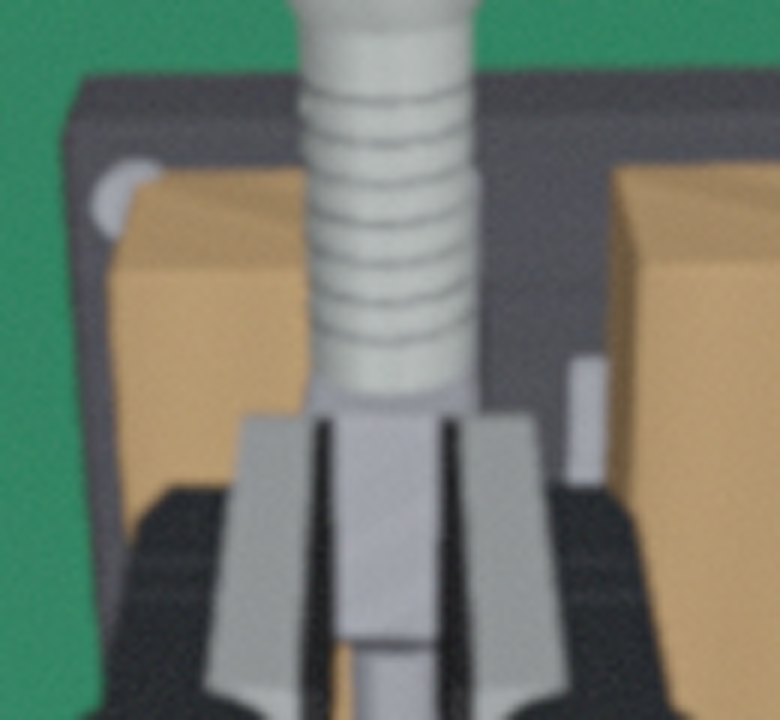

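View pics/w8b.png

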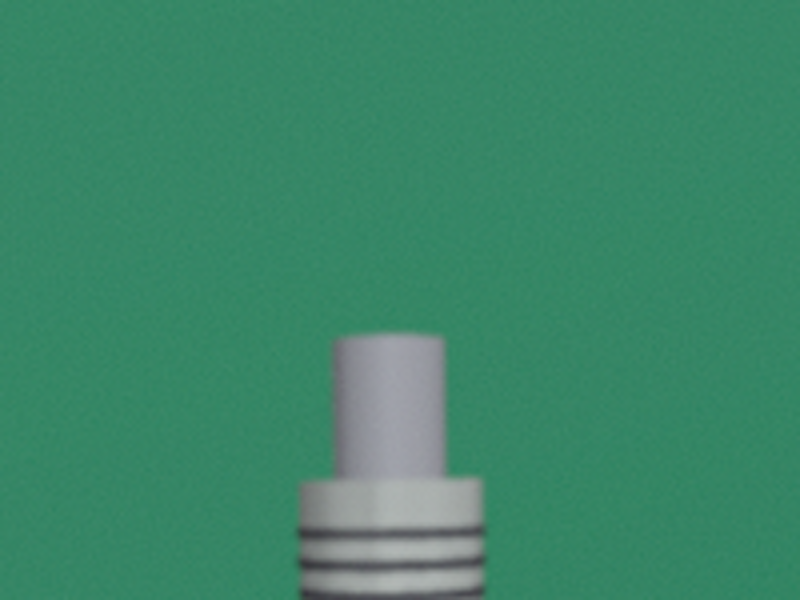

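View pics/s8.png

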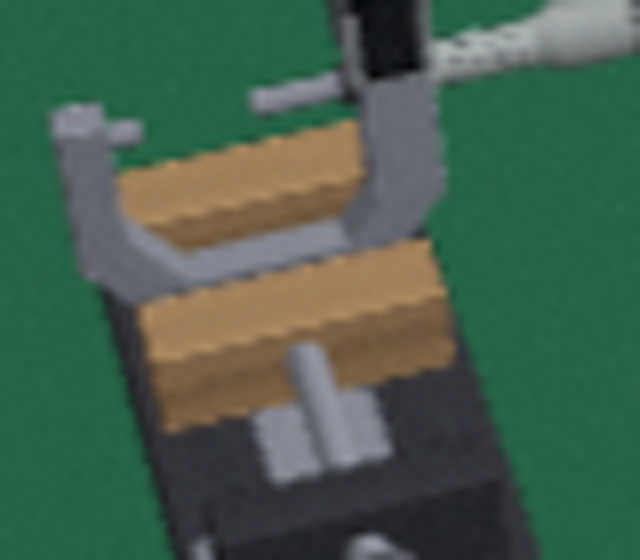

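The wrist crop now shows a light strip of lower frame to the right of the sleeve (u≈476, v 175–400). That suggests the frame is tilting, with its foot lagging towards the loose jaw. I'll quantify it by projecting the model.

```bash
cat >> h.py <<'E'
from scipy.spatial.transform import Rotation as Ro
def fproj(f,X):
    K=np.array([[f["fx"],0,f["cx"]],[0,f["fy"],f["cy"]],[0,0,1]])
    rv,_=cv2.Rodrigues(np.asarray(f["R"],float))
    return cv2.fisheye.projectPoints(np.asarray(X,float).reshape(-1,1,3),rv,np.asarray(f["t"],float).reshape(3,1),K,np.zeros(4))[0][:,0]
def micpts(o,yaw,tilt,pts):
    "tilt>0: foot towards fixed jaw (+y)... rotation about mic x"
    R=Ro.from_euler("z",yaw)*Ro.from_euler("x",tilt)
    return R.apply(np.asarray(pts,float))+o
E
python3 - <<'E'
from h import *
np.set_printoptions(precision=1,suppress=True)
pts=np.array([[47,-6,72],[47,6,72],[28,-6,72],[28,6,72],[47,-6,26],[47,6,26],[40,-6,17],[40,6,17]])/1e3
for nm,yy,ya in(("w6",-.0124,.3825),("w7",-.0054,.3853),("w8",-.0040,.3622)):
    f=pickle.load(open(nm+".pkl","rb"))
    for tl in (0,-2,-4):
        c=target(.0367,yy,.0667+.008)  # grasp point
        a=ya+np.pi/2
        R=Ro.from_euler("z",a)*Ro.from_euler("x",np.radians(tl))
        W=R.apply(pts-np.array([.0365,0,.0566]))+c
        print(nm,tl,fproj(f,W).tolist().__repr__()[:0],*fproj(f,W))
E
```

```text
w6 0  [334.9 300.4] [306.4 300.4] [334.1 337.8] [307.1 337.9] [331.6 260.1] [309.2 260.1] [330.9 265.7] [309.7 265.7]
w6 -2  [333.6 300.6] [305.2 300.2] [332.9 338.1] [305.9 337.6] [333.6 260.3] [311.2 260. ] [333.4 265.9] [312.2 265.6]
w6 -4  [332.4 300.9] [304.  299.9] [331.7 338.3] [304.7 337.3] [335.6 260.5] [313.2 259.9] [335.8 266.1] [314.6 265.5]
w7 0  [335.  299.1] [306.5 299.1] [334.1 336.6] [307.1 336.7] [331.2 259.1] [308.7 259.2] [330.4 264.8] [309.2 264.9]
w7 -2  [333.7 299.3] [305.2 298.9] [332.9 336.9] [305.9 336.4] [333.2 259.3] [310.7 259. ] [332.9 265. ] [311.6 264.8]
w7 -4  [332.4 299.5] [304.  298.6] [331.7 337.1] [304.7 336.2] [335.1 259.5] [312.8 258.9] [335.3 265.2] [314.1 264.7]
w8 0  [334.7 298.5] [306.2 298.5] [333.9 336. ] [306.9 336.1] [331.2 258.4] [308.8 258.5] [330.6 264.1] [309.3 264.1]
w8 -2  [333.5 298.7] [305.  298.3] [332.7 336.3] [305.7 335.8] [333.2 258.6] [310.8 258.3] [333.  264.3] [311.8 264. ]
w8 -4  [332.2 298.9] [303.8 298. ] [331.5 336.5] [304.6 335.5] [335.2 258.8] [312.8 258.2] [335.5 264.5] [314.2 263.9]
```

```bash
cat >> h.py <<'E'
def face(f,yc,zoff,cx=0.0):
    "fit mic loose-side face from scene depth; yc local y of mic centre guess"
    P=cloud(f).reshape(-1,3)
    ex=np.array([np.cos(JA),np.sin(JA)]);ey=np.array([-ex[1],ex[0]])
    d=P[:,:2]-[.5497,-.2193]; X=np.c_[d@ex,d@ey,P[:,2]-zoff]
    m=(abs(X[:,1]-(yc-.006))<.006)&(X[:,0]>-.055)&(X[:,0]<.055)&(X[:,2]>.010)&(X[:,2]<.080)
    m&=~((abs(X[:,0]-.0365)<.016)&(X[:,2]>.034))   # fingers
    Q=X[m]
    for _ in range(6):
        A=np.c_[Q[:,0],Q[:,2],np.ones(len(Q))]; c,*_=np.linalg.lstsq(A,Q[:,1],rcond=None); r=Q[:,1]-A@c
        Q=Q[abs(r)<max(2.0*r.std(),.0012)]
    A=np.c_[Q[:,0],Q[:,2],np.ones(len(Q))]; c,*_=np.linalg.lstsq(A,Q[:,1],rcond=None); r=Q[:,1]-A@c
    cov=np.linalg.inv(A.T@A)*r.var()
    return len(Q),"dyaw deg",np.degrees(c[0]).round(2),"tilt(dy/dz) deg",np.degrees(c[1]).round(2),"y0 mm",(c[2]*1e3).round(2),"rms",(r.std()*1e3).round(2),"se",np.degrees(np.sqrt(np.diag(cov)[:2])).round(2)
E
python3 - <<'E'
from h import *
for n,y,zo in(("s5",-.0127,.0818),("s6",-.0124,.018),("s7",-.0054,.018),("s8",-.005,.018)):
    print(n,face(pickle.load(open(n+".pkl","rb")),y,zo))
E
```

```text
s5 (328, 'dyaw deg', np.float64(0.39), 'tilt(dy/dz) deg', np.float64(1.97), 'y0 mm', np.float64(-19.53), 'rms', np.float64(1.34), 'se', array([0.14, 0.24]))
s6 (266, 'dyaw deg', np.float64(0.29), 'tilt(dy/dz) deg', np.float64(0.3), 'y0 mm', np.float64(-18.28), 'rms', np.float64(1.73), 'se', array([0.19, 0.35]))
s7 (310, 'dyaw deg', np.float64(0.41), 'tilt(dy/dz) deg', np.float64(2.55), 'y0 mm', np.float64(-14.5), 'rms', np.float64(1.45), 'se', array([0.16, 0.26]))
s8 (332, 'dyaw deg', np.float64(0.42), 'tilt(dy/dz) deg', np.float64(4.79), 'y0 mm', np.float64(-14.4), 'rms', np.float64(1.81), 'se', array([0.19, 0.31]))
```

The scene depth fits agree: the frame's lean relative to the free-hanging picture grew by about 3°, so it's bearing on the jaw's top edge. I'll back off, check whether the lean is elastic, then approach with a compensating tool tilt.

```bash
cat >> h.py <<'E'
def att(th_deg,dyaw_deg=0):
    "tool attitude: yaw along jaw + tilt th about stand x (foot towards fixed jaw positive)"
    a=JA+np.radians(dyaw_deg); ex=np.array([np.cos(a),np.sin(a),0])
    R=Ro.from_rotvec(ex*np.radians(th_deg))*Ro.from_euler("xyz",[np.pi,0,a-np.pi/2])
    return R.as_euler("xyz")
E
python3 - <<'E'
from h import *
from plant import robot
np.set_printoptions(precision=4,suppress=True)
robot.move_straight(target(.0365,-.012,.0685),vel=.03,attitude=att(0,-.4)); rep(robot,"free")
f=robot.grab_frame("scene");pickle.dump(f,open("s9.pkl","wb"));print(face(f,-.012,.0199))
f=robot.grab_frame("wrist");pickle.dump(f,open("w9.pkl","wb"));crop(f,255,230,130,120,6,"w9.png")
robot.move_straight(target(.0365,-.013,.0685),vel=.03,attitude=att(4,-.4)); rep(robot,"tilt")
f=robot.grab_frame("scene");pickle.dump(f,open("s10.pkl","wb"));print(face(f,-.0105,.0199))
E
```

```text
free 24.37 [ 36.6458 -11.2628] 0.06809 [-3.141   0.0012  0.3748] [ 0.1628  0.4414 -3.0092] [ 0.0285 -0.0566 -0.0206] lev z,x 0.06454880863620378 -0.04661954812590077
(263, 'dyaw deg', np.float64(-0.12), 'tilt(dy/dz) deg', np.float64(-0.33), 'y0 mm', np.float64(-16.74), 'rms', np.float64(1.48), 'se', array([0.17, 0.3 ]))
tilt 24.92 [ 36.4411 -12.0951] 0.06845 [-3.1412  0.0697  0.3743] [-0.2864  0.021  -2.6328] [-0.1103 -0.0518 -0.0099] lev z,x -5.255013663551349 -0.4701597682822183
(275, 'dyaw deg', np.float64(-0.08), 'tilt(dy/dz) deg', np.float64(-2.62), 'y0 mm', np.float64(-14.98), 'rms', np.float64(1.42), 'se', array([0.16, 0.27]))
```

View pics/w9.png

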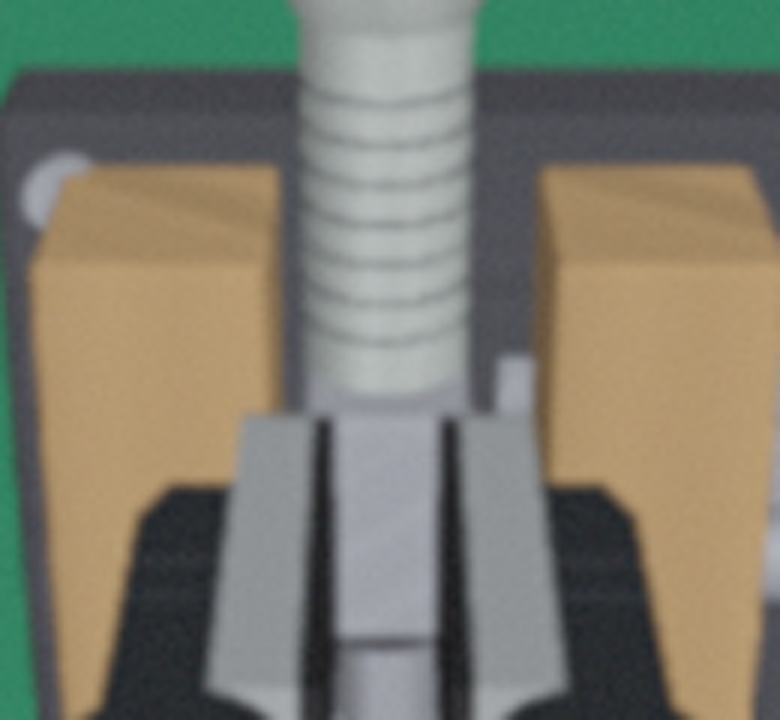

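The lean is elastic and returns to about 0 when free. Now I'll approach with the foot leading by 4°.

```bash
python3 - <<'E'
from h import *
from plant import robot
np.set_printoptions(precision=4,suppress=True)
A=att(4,-.4); z=.0672
robot.move_straight(target(.0365,-.0125,z),vel=.02,attitude=A); rep(robot,"down",3)
robot.move_straight(target(.0365,-.0085,z),vel=.008,attitude=A,contact_N=3); rep(robot,"c",3)
for y in (-.0075,-.006,-.0045,-.003,-.0015,0):
    robot.move_straight(target(.0365,y,z),vel=.008,attitude=A)
    F,T=rep(robot,y,5)
    if F[1]<-9: break
f=robot.grab_frame("scene");pickle.dump(f,open("s11.pkl","wb"));print(face(f,-.007,.018))
f=robot.grab_frame("wrist");pickle.dump(f,open("w11.pkl","wb"));crop(f,255,230,130,120,6,"w11.png")
E
```

```text
down 25.37 [ 36.6815 -12.5324] 0.06737 [-3.1412  0.0697  0.3753] [ 1.4411 -0.1254 -0.0204] [-0.0313 -0.3552 -0.0595] lev z,x 0.24961204028780012 0.47445808042584725
c 26.17 [36.1039 -8.6357] 0.06722 [3.1408 0.0695 0.3751] [-0.575  -1.2526 -2.4207] [-0.487   0.1286  0.0299] lev z,x 0.38879014590360095 -0.023855873080379217
-0.0075 26.69 [36.3717 -7.6805] 0.06725 [3.1413 0.0695 0.3752] [-1.0198 -2.3714 -2.2424] [-0.7555  0.2374  0.0524] lev z,x 0.3185946989450539 -0.02209198557320979
-0.006 27.27 [36.4272 -6.389 ] 0.06738 [3.1414 0.0691 0.3754] [-1.1001 -3.4355 -0.6796] [-1.1092  0.1978  0.0681] lev z,x 0.32285049829127355 -0.01981402041583967
-0.0045 27.86 [36.3416 -5.3254] 0.06747 [3.141  0.0682 0.3753] [-0.7511 -5.1411 -0.286 ] [-1.4838  0.2225  0.0439] lev z,x 0.2886155460545448 -0.008548204178622175
-0.003 28.44 [36.2802 -4.8407] 0.06754 [3.1403 0.0665 0.3757] [-1.1885 -6.4068 -1.9461] [-1.8998  0.2468  0.0276] lev z,x 0.2965349676790023 -0.004308953524957576
-0.0015 29.02 [36.2587 -4.1779] 0.06761 [3.1398 0.0651 0.3759] [-1.2614 -8.0078 -2.9516] [-2.2396  0.2616  0.0387] lev z,x 0.27968158593866416 -0.0048385099755503015
0 29.61 [36.2512 -3.5402] 0.06771 [3.1394 0.0638 0.3763] [-1.355  -9.3594 -3.1722] [-2.6223  0.247   0.0495] lev z,x 0.2801766376696942 -0.005285177497972679
(301, 'dyaw deg', np.float64(0.63), 'tilt(dy/dz) deg', np.float64(3.13), 'y0 mm', np.float64(-13.47), 'rms', np.float64(1.42), 'se', array([0.16, 0.25]))
```

View pics/w11.png

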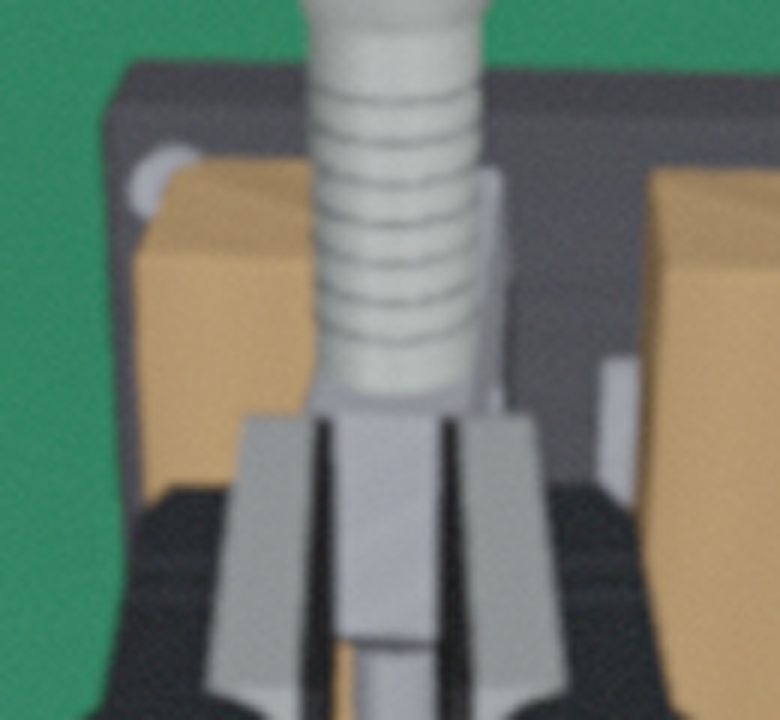

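With 9.4 N it still leans about 3–4°, on the jaw's top edge, because the hand gives about 0.8° per N. The bed has also been unloaded (Fz ≈ weight). I need more lead: about 10° tilt and 2° yaw, so that the frame comes flat under 10 N.

```bash
python3 - <<'E'
from h import *
from plant import robot
np.set_printoptions(precision=4,suppress=True)
robot.move_straight(target(.0365,-.0125,.0695),vel=.03,attitude=att(4,-.4))
A=att(10,-2.2)
robot.move_straight(target(.0365,-.0165,.0695),vel=.03,attitude=A)
robot.move_straight(target(.0365,-.0165,.0676),vel=.02,attitude=A); rep(robot,"down",3)
z=.0676
for y in (-.0135,-.011,-.0085,-.006,-.0045,-.003):
    robot.move_straight(target(.0365,y,z),vel=.01,attitude=A)
    F,T=rep(robot,y,5)
    if F[1]<-8: break
f=robot.grab_frame("scene");pickle.dump(f,open("s12.pkl","wb"));print(face(f,-.007,.018))
f=robot.grab_frame("wrist");pickle.dump(f,open("w12.pkl","wb"));crop(f,255,230,130,120,6,"w12.png")
crop(pickle.load(open("s12.pkl","rb")),180,240,80,70,8,"s12.png")
E
```

```text
down 30.97 [ 36.4831 -16.0094] 0.06784 [-3.1412  0.1743  0.3431] [ 1.4464  0.2442 -0.954 ] [-0.4306 -0.3228 -0.0498] lev z,x -1.7631092440224607 -0.20406765652098321
-0.0135 31.67 [ 36.6968 -13.9105] 0.06771 [-3.1414  0.174   0.3442] [ 2.8834 -1.874   0.658 ] [-0.8182 -0.636   0.0078] lev z,x 0.436615165516074 -0.004150449721654439
-0.011 32.32 [ 36.6169 -11.7141] 0.06777 [3.1415 0.1733 0.3443] [ 2.966  -3.554   1.1831] [-1.1995 -0.7381  0.0378] lev z,x 0.33749875374969457 -0.010635019919865997
-0.0085 32.97 [ 36.4948 -10.102 ] 0.0679 [3.1409 0.1716 0.3448] [ 3.2889 -4.983   1.2966] [-1.5519 -0.7251  0.1109] lev z,x 0.311435372650692 -0.02226515759498715
-0.006 33.62 [36.3045 -8.5631] 0.06807 [3.1402 0.1698 0.3451] [ 2.7474 -6.4237  1.0677] [-1.911  -0.674   0.1133] lev z,x 0.2974967283459445 -0.017637534731890312
-0.0045 34.17 [36.1743 -7.6167] 0.06817 [3.1398 0.1688 0.3452] [ 2.2187 -7.1467  0.8961] [-2.1115 -0.6625  0.1359] lev z,x 0.29545269049211514 -0.019019435970568016
-0.003 34.72 [36.0425 -6.6641] 0.06825 [3.1393 0.1677 0.3453] [ 2.5244 -7.5257  0.6853] [-2.3468 -0.5915  0.1652] lev z,x 0.3118308186407551 -0.021946828618953265
(300, 'dyaw deg', np.float64(0.4), 'tilt(dy/dz) deg', np.float64(-1.36), 'y0 mm', np.float64(-12.97), 'rms', np.float64(1.44), 'se', array([0.16, 0.25]))
```

View pics/w12.png

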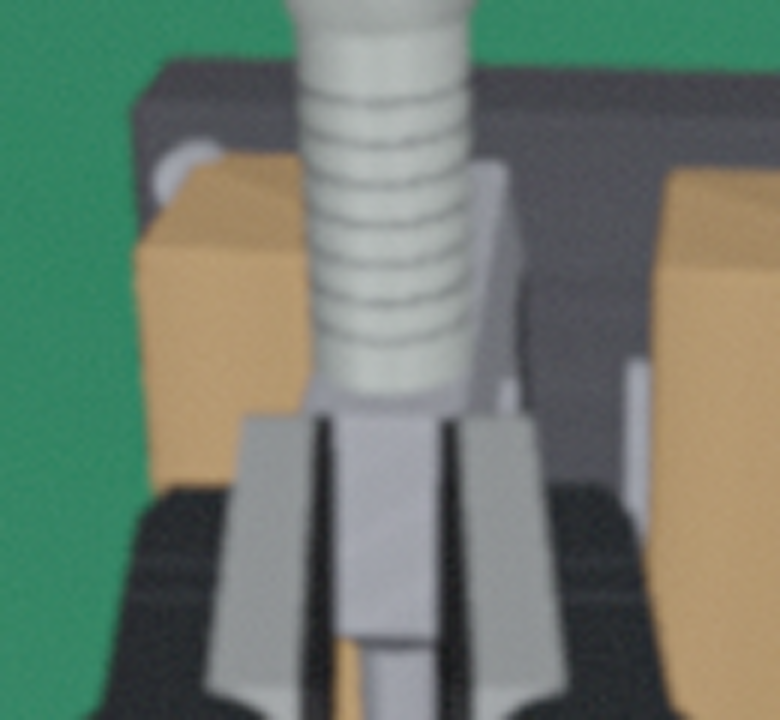

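View pics/s12.png

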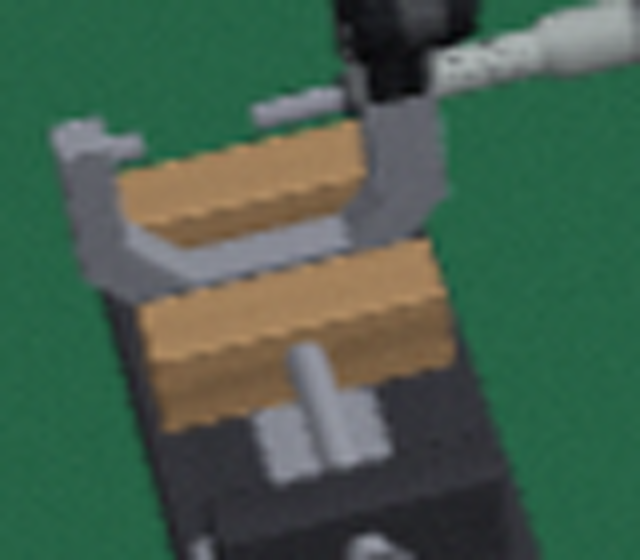

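The depth fit (−1.4°) and the in-hand view (about +1.4° lead) now agree: at 7.5 N the frame is almost upright, with its foot slightly ahead. I'll set 8.5° and raise the force to 10 N.

```bash
python3 - <<'E'
from h import *
from plant import robot
np.set_printoptions(precision=4,suppress=True)
A=att(8.5,-2.6); z=.0674; x=.0370
for y in (-.001,.0005,.002,.0035):
    robot.move_straight(target(x,y,z),vel=.008,attitude=A)
    F,T=rep(robot,y,6)
    if F[1]<-9.7: break
f=robot.grab_frame("scene");pickle.dump(f,open("s13.pkl","wb"));print(face(f,-.007,.018))
f=robot.grab_frame("wrist");pickle.dump(f,open("w13.pkl","wb"));crop(f,255,230,130,120,6,"w13.png")
E
```

```text
-0.001 35.52 [36.2215 -4.9826] 0.06823 [3.1387 0.141  0.3386] [ 1.855  -7.7775  0.5974] [-2.475  -0.5019  0.2   ] lev z,x 0.3182221802805594 -0.02571618974545467
0.0005 36.17 [36.222  -4.0661] 0.06831 [3.1384 0.14   0.3388] [ 2.3163 -9.0851  0.78  ] [-2.6722 -0.5299  0.2575] lev z,x 0.2941323753529628 -0.02834196577846492
0.002 36.8 [36.2205 -3.6979] 0.0684 [3.1379 0.138  0.3391] [  1.7855 -10.7942   0.1295] [-3.1304 -0.5008  0.2234] lev z,x 0.2900092932017032 -0.020698917702754414
(309, 'dyaw deg', np.float64(-0.01), 'tilt(dy/dz) deg', np.float64(1.2), 'y0 mm', np.float64(-12.93), 'rms', np.float64(1.42), 'se', array([0.15, 0.25]))
```

View pics/w13.png

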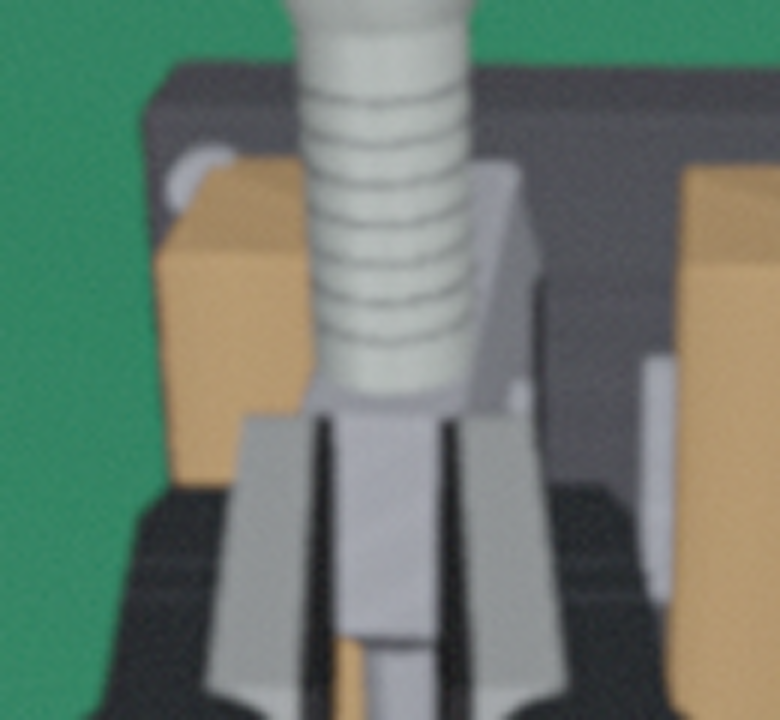

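```bash
cat > tilt.py <<'E'
from h import *
from scipy.optimize import least_squares
from scipy.ndimage import map_coordinates
def feat(f):
    hsv=cv2.cvtColor(cv2.cvtColor(f["image"],cv2.COLOR_RGB2HSV),cv2.COLOR_HSV2RGB)  # denoise no-op
    im=cv2.GaussianBlur(f["image"].astype(np.float32),(0,0),0.6)
    s=(im.max(2)-im.min(2)); v=im.max(2)
    return np.clip(1-s/45,0,1)*np.clip((v-70)/40,0,1)
ex=np.array([np.cos(JA),np.sin(JA),0]);ey=np.array([-ex[1],ex[0],0]);M=np.array([ex,ey,[0,0,1]]).T
def world(X): return X@M.T+np.array([.5497,-.2193,.018])
# template frame grid on face (mic coords, rel) : x,z
gx,gz=np.meshgrid(np.arange(-.056,.018,.0008),np.arange(.022,.080,.0008))
def pts(p,yaw0=0):
    dx,y,z,tilt,dyaw=p   # y: centre at foot, mm; deg. tilt = lean (top to +y)
    X=np.stack([gx.ravel(),np.full(gx.size,-.006),gz.ravel()],1)
    X=Ro.from_euler("zx",[dyaw,-tilt],degrees=True).apply(X)
    return world(X+np.array([dx,y,z])/1e3)
def sample(F,f,p):
    uv=proj(f,pts(p)); return map_coordinates(F,[uv[:,1],uv[:,0]],order=1)
def fit(ref,pref,new,p0,zfix=None):
    Fr,Fn=feat(ref),feat(new); t=sample(Fr,ref,pref)
    def res(q):
        p=np.array([q[0],q[1],zfix if zfix is not None else q[2],q[-2],q[-1]])
        return sample(Fn,new,p)-t
    q0=[p0[0],p0[1],p0[3],p0[4]] if zfix is not None else p0
    best=None
    for dt in (-2,0,2):
        q=np.array(q0,float);q[-2]+=dt
        r=least_squares(res,q,diff_step=2e-3,loss="soft_l1",f_scale=.2,x_scale=[1,1,1,1] if zfix is not None else [1]*5)
        if best is None or r.cost<best.cost: best=r
    J=best.jac;se=np.sqrt(np.diag(np.linalg.inv(J.T@J))*2*best.cost/len(gx.ravel())*6)
    return best.x.round(2),se.round(2),round(best.cost,2)
E
python3 - <<'E'
from tilt import *
L=lambda n:pickle.load(open(n+".pkl","rb"))
# free pose s9: TCP local y -11.26, tool tilt ~ +0.07deg(pitch .0012), z foot=.0681-.0486=.0195 -> 1.5 ; dyaw -.44
ref=L("s9"); pr=np.array([0.1,-11.26,1.5,0,-.44])
# known check: s10 : tool pitch .0697 => 4deg, TCP y -12.1 z .06845 -> foot y=-12.1+48.6*sin4=-8.7, z=.06845-.0485=.01995->1.95
print("s10",fit(ref,pr,L("s10"),[0,-9,1.95,-3,-.4]),fit(ref,pr,L("s10"),[0,-9,1.95,-3,-.4],1.95))
print("s6",fit(ref,pr,L("s6"),[.6,-12.4,0,0,0]),fit(ref,pr,L("s6"),[.6,-12.4,0,0,0],0.))
for n in("s7","s8","s11","s12","s13"):
    print(n,fit(ref,pr,L(n),[0,-7,0,1,0]),fit(ref,pr,L(n),[0,-7,0,1,0],0.0))
E
```

```text
s10 (array([ 0.11, -6.72,  1.52, -4.27, -0.58]), array([0.05, 0.59, 0.59, 0.07, 0.07]), np.float64(6.47)) (array([ 0.07, -7.15, -4.3 , -0.58]), array([0.02, 0.06, 0.06, 0.07]), np.float64(6.47))
s6 (array([  0.3 , -13.85,   1.29,   0.98,  -0.98]), array([0.05, 0.48, 0.49, 0.09, 0.09]), np.float64(7.6)) (array([  0.4 , -12.59,   1.09,  -1.01]), array([0.03, 0.07, 0.08, 0.09]), np.float64(7.56))
s7 (array([ -0.68, -14.65,   5.28,   3.51,   0.26]), array([0.05, 0.38, 0.4 , 0.13, 0.13]), np.float64(12.59)) (array([-0.25, -9.49,  3.97,  0.2 ]), array([0.04, 0.1 , 0.12, 0.14]), np.float64(12.64))
s8 (array([ -1.12, -17.66,   8.16,   4.73,  -0.47]), array([0.05, 0.41, 0.42, 0.13, 0.14]), np.float64(12.94)) (array([-0.44, -9.66,  5.5 , -0.49]), array([0.04, 0.1 , 0.12, 0.14]), np.float64(13.1))
s11 (array([ -1.2 , -14.67,   6.49,   3.58,  -0.17]), array([0.06, 0.57, 0.58, 0.13, 0.12]), np.float64(11.7)) (array([-0.67, -8.3 ,  4.18, -0.21]), array([0.04, 0.09, 0.11, 0.13]), np.float64(11.84))
s12 (array([ 0.21,  3.46, -7.87, -2.38, -0.46]), array([0.04, 0.3 , 0.3 , 0.07, 0.08]), np.float64(6.51)) (array([-0.44, -4.38, -2.87, -0.39]), array([0.03, 0.06, 0.07, 0.08]), np.float64(6.65))
s13 (array([ -0.93, -11.62,   5.17,   1.53,   0.03]), array([0.05, 0.46, 0.46, 0.11, 0.11]), np.float64(10.41)) (array([-0.5 , -6.52,  1.94, -0.02]), array([0.03, 0.09, 0.1 , 0.11]), np.float64(10.42))
```

The image-based pose fit reproduces the known 4° tilt (−4.3). It now gives +1.9° lean at θ=8.5°/10.8 N, and −2.9° (foot ahead) at 10°/7.5 N. So I'll use 10° at about 10 N.

```bash
python3 - <<'E'
from tilt import *
from plant import robot
np.set_printoptions(precision=4,suppress=True)
A=att(10.3,-2.6); x=.0374
L=lambda n:pickle.load(open(n+".pkl","rb"))
ref=L("s9"); pr=np.array([0.1,-11.26,1.5,0,-.44])
robot.move_straight(target(x,.0005,.0672),vel=.008,attitude=A); F,T=rep(robot,"a",8)
if F[1]>-9.5:
    robot.move_straight(target(x,.0005+(10.2+F[1])*.0006,.0672),vel=.008,attitude=A); F,T=rep(robot,"b",8)
f=robot.grab_frame("scene");pickle.dump(f,open("s14.pkl","wb"));print(face(f,-.007,.018),fit(ref,pr,f,[0,-7,0,1,0],0.0))
f=robot.grab_frame("wrist");pickle.dump(f,open("w14.pkl","wb"));crop(f,255,230,130,120,6,"w14.png")
E
```

```text
a 37.64 [36.4009 -4.7114] 0.06819 [3.1379 0.17   0.3389] [ 1.7452 -9.6287  0.5801] [-2.8937 -0.4483  0.2405] lev z,x 0.3005274517143216 -0.024977784308837382
(313, 'dyaw deg', np.float64(0.27), 'tilt(dy/dz) deg', np.float64(0.18), 'y0 mm', np.float64(-13.03), 'rms', np.float64(1.6), 'se', array([0.18, 0.27])) (array([-0.27, -5.69, -0.23, -0.56]), array([0.03, 0.07, 0.08, 0.09]), np.float64(8.48))
```

View pics/w14.png

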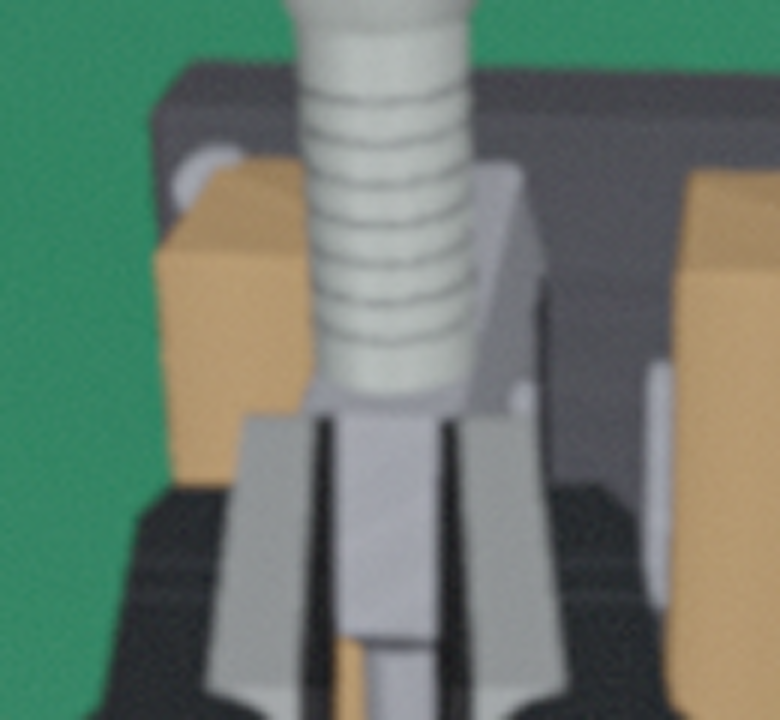

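Both estimators now read within 0.25° of upright at 9.6 N. I'll test whether this is a real flat seat (a plateau) by adding tilt.

```bash
python3 - <<'E'
from tilt import *
from plant import robot
np.set_printoptions(precision=4,suppress=True)
L=lambda n:pickle.load(open(n+".pkl","rb"))
ref=L("s9"); pr=np.array([0.1,-11.26,1.5,0,-.44]); x=.0378
for i,(th,y) in enumerate(((11.5,-.0008),(12.7,-.0018))):
    A=att(th,-2.9)
    robot.move_straight(target(x,y,.0671),vel=.008,attitude=A); F,T=rep(robot,th,8)
    f=robot.grab_frame("scene");pickle.dump(f,open(f"s{15+i}.pkl","wb"));print(face(f,-.007,.018)[2:5],fit(ref,pr,f,[0,-7,0,1,0],0.0))
E
```

```text
11.5 38.46 [36.5438 -5.8887] 0.06796 [3.1375 0.1909 0.3336] [ 1.1684 -9.3234  0.1987] [-2.9014 -0.3361  0.2941] lev z,x 0.3111979988405099 -0.031547619087388984
(np.float64(0.18), 'tilt(dy/dz) deg', np.float64(-1.55)) (array([-0.07, -4.9 , -2.24, -0.69]), array([0.03, 0.07, 0.08, 0.09]), np.float64(7.17))
12.7 39.18 [36.7631 -6.7849] 0.06782 [3.1379 0.212  0.3337] [ 1.6262 -9.13    0.0892] [-2.8741 -0.3565  0.2728] lev z,x 0.31479816433455843 -0.029877813932233356
(np.float64(-0.16), 'tilt(dy/dz) deg', np.float64(-3.49)) (array([ 0.16, -4.26, -3.81, -1.02]), array([0.02, 0.05, 0.06, 0.07]), np.float64(4.91))
```

Tilt follows the tool almost one for one, so the flat zone is narrow and sits near 10.3° at 9.6–10 N. Yaw shows a clear plateau. I'll return to that setting and trim to 10 N.

```bash
python3 - <<'E'
from tilt import *
from plant import robot
np.set_printoptions(precision=4,suppress=True)
L=lambda n:pickle.load(open(n+".pkl","rb"))
ref=L("s9"); pr=np.array([0.1,-11.26,1.5,0,-.44]); x=.0377; y=.0007
A=att(10.3,-2.7)
for i in range(4):
    robot.move_straight(target(x,y,.0671),vel=.008,attitude=A); robot.sleep(.2); F,T=rep(robot,y,10)
    if abs(F[1]+10)<.4: break
    y+=np.clip((10+F[1])*.0006,-.001,.001)
for k in range(2):
    f=robot.grab_frame("scene");pickle.dump(f,open(f"s{17+k}.pkl","wb"));print(face(f,-.007,.018)[2:5],fit(ref,pr,f,[0,-7,0,1,0],0.0))
    rep(robot,"hold",4)
print("cmd y",y)
E
```

```text
0.0007 40.4 [36.5762 -4.472 ] 0.06809 [3.1376 0.17   0.3371] [ 1.5721 -9.7405  0.722 ] [-2.8974 -0.3992  0.2411] lev z,x 0.29746246751533806 -0.024750123550469207
(np.float64(-0.24), 'tilt(dy/dz) deg', np.float64(-0.18)) (array([-0.22, -5.76, -0.04, -0.57]), array([0.03, 0.08, 0.09, 0.1 ]), np.float64(9.17))
hold 40.65 [36.6044 -4.4623] 0.06808 [3.1377 0.17   0.3371] [ 1.73   -9.6846  0.4074] [-2.8991 -0.3791  0.2613] lev z,x 0.29935643447677057 -0.026979727697265424
(np.float64(-0.19), 'tilt(dy/dz) deg', np.float64(-0.29)) (array([-0.21, -5.75, -0.06, -0.58]), array([0.03, 0.08, 0.08, 0.1 ]), np.float64(9.13))
hold 40.9 [36.5757 -4.4898] 0.06811 [3.1377 0.1699 0.3371] [ 1.6896 -9.2323  0.7951] [-2.9094 -0.417   0.2639] lev z,x 0.3151367438168656 -0.02858336905889626
cmd y 0.0007
```

```bash
python3 - <<'E'
from tilt import *
from plant import robot
np.set_printoptions(precision=4,suppress=True)
L=lambda n:pickle.load(open(n+".pkl","rb"))
ref=L("s9"); pr=np.array([0.1,-11.26,1.5,0,-.44])
robot.move_straight(target(.0380,.0010,.0671),vel=.008,attitude=att(10.6,-2.8)); robot.sleep(.4); rep(robot,"fin",10)
f=robot.grab_frame("scene");pickle.dump(f,open("s19.pkl","wb"));print(face(f,-.007,.018)[2:5],fit(ref,pr,f,[0,-7,0,1,0],0.0))
cv2.imwrite("pics/s19full.png",f["image"][:,:,::-1]);crop(f,180,240,80,70,8,"s19.png")
f=robot.grab_frame("wrist");pickle.dump(f,open("w19.pkl","wb"));crop(f,255,230,130,120,6,"w19.png")
s=robot.sense();print(s["opening"]*85)
a=L("s9")["image"].astype(int);b=L("s19")["image"].astype(int)
E
```

```text
fin 42.05 [36.6395 -4.4196] 0.06808 [3.1372 0.1746 0.3353] [ 1.1385 -9.9024  0.3916] [-3.054  -0.3035  0.2819] lev z,x 0.3084051108314386 -0.02846812997428471
(np.float64(0.12), 'tilt(dy/dz) deg', np.float64(-0.08)) (array([-0.13, -5.81, -0.01, -0.52]), array([0.03, 0.08, 0.09, 0.1 ]), np.float64(9.11))
6.850574216499122
```

View pics/s19full.png

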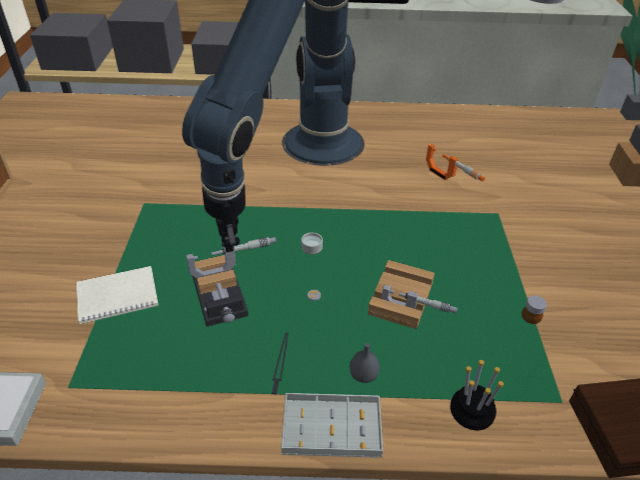

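View pics/s19.png

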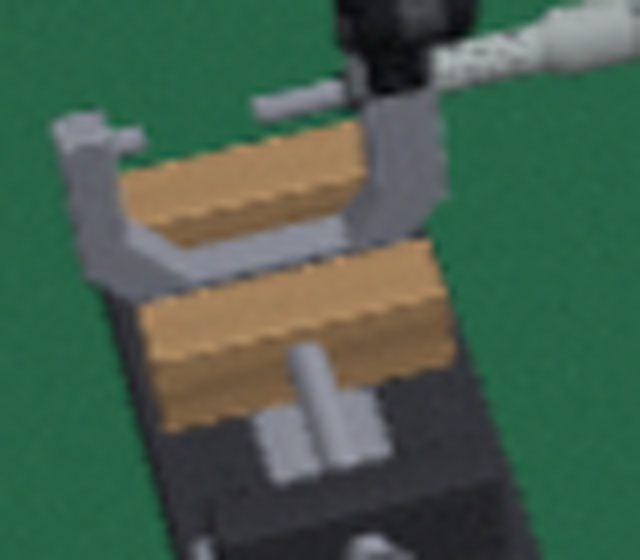

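View pics/w19.png

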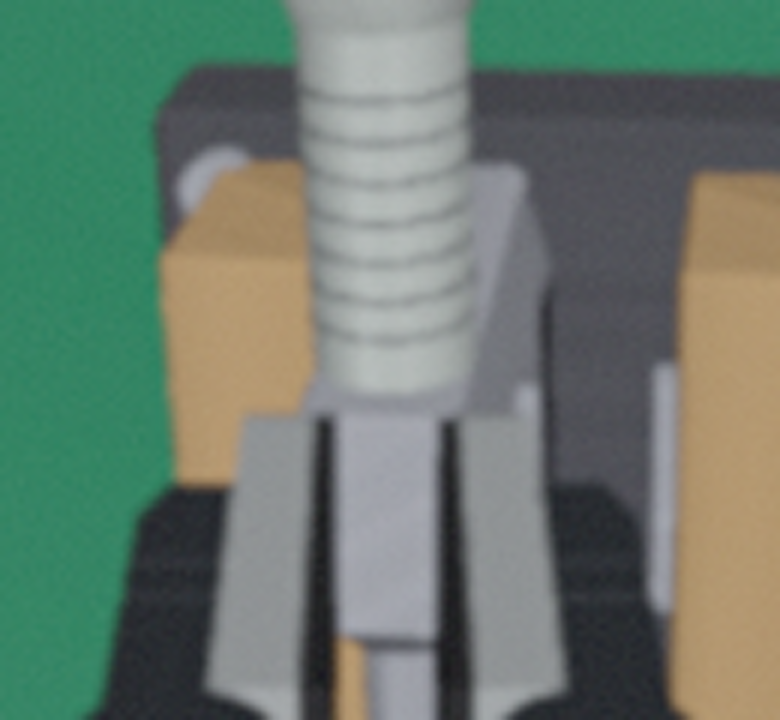

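At the end the force towards the fixed jaw is 9.9 N and lean is about 0° on both estimates. The loose jaw stands clear, and the small micrometer and the other items are unmoved. Handing in.

```bash
python3 - <<'E'
from h import *
from plant import robot
np.set_printoptions(precision=4,suppress=True)
rep(robot,"last",6)
robot.close_job()
E
```

```text
last 42.45 [36.6476 -4.4698] 0.06809 [3.1371 0.1745 0.3354] [  1.396  -10.5687   0.186 ] [-3.0373 -0.27    0.2731] lev z,x 0.2873897567038691 -0.025836011009552004
the job is handed in; nothing more can be done
```

I lifted the large micrometer out of the rack and stood it bow-down on the bed between the jaws. It is pressed against the fixed jaw at about 10 N and still gripped at 100 N. I handed the job in at 42.5 s of the 64 s allowed.

**Last checks**
- **Push and bed contact:** the wrist force towards the fixed jaw was 9.9 N, then 10.6 N in the last reading, with noise of about ±0.5 N. Bed friction may take up to about 1 N of that. The bed carries the micrometer's weight, about 3.5 N.
- **Position:** by image fit the lean is about 0° (two estimates, −0.01° and −0.08°), and it stands within about 2 mm of the middle of the jaws. It's parallel to the jaws within the roughly 0.6° I could resolve, and clear of the loose jaw.
- **Bench:** the scene picture shows the small micrometer, the loose jaw and the rest of the bench where they were.

**What went wrong or disagreed**
- **First press:** the frame leaned several degrees onto the jaw's top edge, because the hand gives under side load. I backed off and came in again with the tool tilted about 10° and turned about 2.8° in yaw.
- **Flat seat:** I tested for a flat seat by adding tilt, and the micrometer's lean followed the tool almost one for one. The flat zone is therefore narrow, and that it lies flat rests mainly on the image fits, good to about 0.5°. The wrist torque was too noisy to show at what height the frame bears on the jaw.

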